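# Load and clamp the bench shaker

### The job

Load the bench shaker for a run: first hold the clamp's release button in and slide the clamp fully open, then tip all the grinding balls from the scoop into the open steel pot that stands in the shaker and put the empty scoop back down on the rubber mat. Close the pot with its lid, and stand every sample jar upright in the trough, in line between the pot and the clamp. Last, hold the button in again and slide the clamp up until its sprung pad is pressed in by the row and the pot stands hard against the end stop, and let the button spring right out so that the clamp is locked.

Things in the scene. Friction and masses are not known exactly. Their poses are not given: they have to be found in the camera images.
- shaker: Low white bench shaker, 170 mm (its x) by 460 mm (its y), fixed to the bench. Origin: centre of its underside at bench height. Its x points away from the robot side, y along the trough (towards the end stop), z up. On top a straight aluminium trough runs along y through x = 0: floor 85 mm above the bench, 94 mm wide between two rails 14 mm thick and 25 mm high.
- end_stop: Fixed upright plate with rubber face, 60 mm high, closing the +y end of the trough. Origin: middle of the lower edge of its inner face, on the trough floor, at shaker y = +205 mm; same axes as the shaker.
- clamp (a joint): Travel in m of the sliding clamp along shaker +y: 0 = fully open (hard stop), 0.200 = nearest the end stop. A saddle on the rails with a jaw, its sprung pad facing the end stop, and a grip block behind. A pawl in a 6 mm rack locks it both ways unless the button is held in 6 to 7 mm; then it slides at 2 N + 30 N per m/s. Let go between notches, it snaps in when moved on up to 6 mm.
- release (a joint): Travel in m of the thumb release button: 0 = fully out (locked), 0.007 = fully in (free); spring 4 N at rest, 8 N fully in. Black square button, 26 x 26 mm, on the robot-side (-x) flank of the grip block, 8 mm proud of it, pressed along shaker +x. Pinching the block across x from above with 30 to 50 N holds it in.
- pad (a joint): Travel in m of the clamp's sprung pad, pushed back into the clamp by the row: 0 = free, 0.014 = fully compressed; about 0.7 N per mm. Rubber pad 84 mm wide, 48 mm high (16 to 64 mm above the trough floor).
- clamp_grip (a point): Middle of the clamp's grip block at button height, 70 mm above the trough floor, 68 mm behind the free pad's face. The grey block is 40 mm across (shaker x), 44 mm along y, its top 21 mm above this point, the saddle's upper side 29 mm below it; with the button out it measures 48 mm across. Moves with the clamp; axes as the shaker's.
- clamp_jaw (a point): Middle of the free pad's face on the clamp, 40 mm above the trough floor (shaker y = -130 mm when fully open); it moves with the clamp, not with the pad's compression. Axes as the shaker's.
- pot: Open round steel grinding pot, outer diameter 88 mm, inner 80 mm (78 usable), 70 mm high, floor 5 mm thick, standing loose in the trough 0 to 20 mm from the end stop. Origin: centre of its underside.
- pot_rim (a point): Centre of the pot's mouth, at rim height.
- lid: Loose lid of the pot: steel disc of 86 mm diameter, 6 mm thick, with a rubber plug (72 mm diameter, 8 mm deep) below and a black knob (26 mm diameter, 34 mm high) above. Total height 48 mm. Origin: centre of the plug's underside; closed, it lies 8 mm below the rim. Knob's middle is 32 mm above the origin. Stands on the bench.
- scoop: Steel scoop with the balls in it, on the mat. Floor 3 mm thick (x -38 to +33 mm); back and side walls 45 mm high, 48 mm apart inside (54 outside); the front is a 45 degree chute rising to a lip at x = +77, z = +45 mm. Handle at the back. Origin: underside of the floor; x towards the lip, z up. Tipped lip-down, balls roll out from about 45 degrees, all by about 65.
- scoop_handle (a point): Grip point of the scoop's black handle: flat bar 14 mm wide (scoop y), 26 mm high, from x = -39 to -107 mm; this point is at x = -75 mm, 43 mm above the scoop's underside.
- mat: Flat black rubber mat, 250 x 130 mm (its x, y), 4 mm thick, fixed on the bench. Origin: centre of its underside.
- ball1: White ceramic grinding ball, 22 mm diameter, 22 g, origin at its centre; 4 to 6 are there, all in the scoop at the start (absent ones give None).
- ball2: White ceramic grinding ball, 22 mm diameter, 22 g, origin at its centre; 4 to 6 are there, all in the scoop at the start (absent ones give None).
- ball3: White ceramic grinding ball, 22 mm diameter, 22 g, origin at its centre; 4 to 6 are there, all in the scoop at the start (absent ones give None).
- ball4: White ceramic grinding ball, 22 mm diameter, 22 g, origin at its centre; 4 to 6 are there, all in the scoop at the start (absent ones give None).
- ball5: White ceramic grinding ball, 22 mm diameter, 22 g, origin at its centre; 4 to 6 are there, all in the scoop at the start (absent ones give None).
- ball6: White ceramic grinding ball, 22 mm diameter, 22 g, origin at its centre; 4 to 6 are there, all in the scoop at the start (absent ones give None).
- jar1: Closed sample jar, white with grey screw cap: upright cylinder 62 mm diameter, 85 mm high, about 150 g. Origin: centre of its underside. 1 to 3 jars are there, standing on the bench (absent ones give None).
- jar2: Closed sample jar, white with grey screw cap: upright cylinder 62 mm diameter, 85 mm high, about 150 g. Origin: centre of its underside. 1 to 3 jars are there, standing on the bench (absent ones give None).
- jar3: Closed sample jar, white with grey screw cap: upright cylinder 62 mm diameter, 85 mm high, about 150 g. Origin: centre of its underside. 1 to 3 jars are there, standing on the bench (absent ones give None).
- mouse: Bystander: black computer mouse, 102 x 60 mm, 34 mm high, loose on the bench; origin at its underside.
- wrench: Bystander: steel wrench, 170 mm long, lying loose on the bench; origin under its middle.
There are look-alikes about, which are no part of the job. Leave any brown look-alike of the jar1 alone. Leave any pink look-alike of the jar2 alone.

How it is judged:
By the outcome, as a careful person would: the job done as asked, in the order asked, and still so for the second after the job is handed in, with the robot touching nothing.
Of jar1, jar2, jar3 only 1 to 3 are there at a start; the rules pass over those that are not, and their reading is None.
Of ball1, ball2, ball3, ball4, ball5, ball6 only 4 to 6 are there at a start; the rules pass over those that are not, and their reading is None.
At some moment in a run one of jar1, jar2, jar3, lid may be knocked a few centimetres aside while the robot is not near it.
It also fails if it takes over 210 s, if anything falls off the work surface, if the arm or the gripper's body presses on something with over 40 N, if the wrist force passes 120 N, or if a joint passes its speed limit or range.

### The arm

A 6-joint arm with a two-finger parallel gripper is mounted at the origin on the work surface. World frame = base frame: x ahead of the robot, y to its left, z up, the work surface at z = 0. Lengths are in mm, angles in rad, forces in N, time in s.
With the tool pointing down it reaches from about 350 to 775 mm from the base axis. Payload 7.3 kg.
Tool frame: the origin (TCP) lies at the very end of the fingers, on their centre line; the grasp point (between the pads) lies 19 mm behind it; z points along the fingers, y is the line along which they close (so a half turn about z gives the same grasp; the last joint's range is limited). The gripper opens to 92 mm and grips with 3 to 60 N. Pads are 19 mm wide; open, the fingers measure 130 mm over their backs; the gripper's body (75 mm by 190 mm) begins 47 mm behind the grasp point.
Start: joints at [1.05, 0.342, 1.524, -0, 1.275, -0.146], TCP at [192.182, 488.58, 226.741] pointing down, gripper open.
Joint ranges: [-2.53, 2.53], [-0.77, 2.02], [0.04, 2.7], [-1, 4.14], [0.28, 2.66], [-3.11, 3.11]. Speed limits (rad/s): [2.57, 2.57, 3.14, 3.14, 3.14, 3.14].

### API

Orientations are given as [roll, pitch, yaw] about the fixed x, y, z axes, in that order (R = Rz(yaw) Ry(pitch) Rx(roll)).
In Python, from plant import bot gives the robot as it stands.
- The arm moves only by the tool jog_arm, never from a script. Its argument "targets" is a list of rows, each an object with "xyz": the shift along the tool's x, y, z as a fraction of full scale, a list of three; "spin": the turn about the tool's z as a fraction of full scale. In form: [{"xyz": [x, y, z], "spin": spin}, ...]. A call has exactly 10 rows; each row shifts and turns the commanded pose from where the row before left it, along the tool's axes as they then stand; what a row does not reach is not made up. Full scale, the value 1, is 80 mm for a shift and 0.1 rad for a turn. A row lasts 1/8 s, in which the tool goes at most 62.5 mm and 10.7 degrees, less where a joint would pass 70% of its speed; a pose out of reach is approached as far as the arm can. A call with a number of a shift or a turn outside -1 to 1 is refused whole. A call with a gripper value outside its range is refused whole. "gripper" is the opening in per cent of the stroke, from 0 (shut) to 100 (fully open), set as the call begins (left out, the last holds). The fingers move at their own pace and stop on an object; the grip force is fixed at half the most. Time passes only in rows, so rows that do not move let the fingers close, or fill a call up. It gives the time, the measured TCP pose, the force, the opening and the grip force at its end, in the units of the state.
- bot.get_obs(): the state, without advancing time (a new reading comes with each control period).
- bot.capture(name): name is "scene" or "top"; returns the picture (384x512x3 uint8, blue, green, red); there is no depth.
- bot.get_calibration(name): a dict with "vfov" (degrees; the focal length in pixels is half the picture's height over the tangent of half this angle, whatever the lens; pixels are square), "cx", "cy" (the principal point, pixels), "k1" (the pictures are not rectified: a ray, as slopes to the right and down, at radius r is drawn at 1 + k1 r^2 times it, then the intrinsics apply), "eye" and "rotation" of the camera in the world. Camera axes: x right, y down, z forward; pixel columns grow to the right and rows downward; lengths in mm; the calibration is good to about 2 mm. A picture is of the moment at which its call begins. get_calibration takes no time and is no camera call.
- bot.close_job(): hands the job in; it is judged then, once.
The state is a dict: "time": time; "joint_positions": joint angles; "dq": joint speeds; "tau": joint torques, N m; "tool_pos": TCP position; "tcp_rot": TCP orientation; "contact_force": force on the tool from outside, world axes, zero at the start; "moment": the same for the moment, N m; "grip_width": finger opening in mm; "finger_force": force on a finger pad.
Only numpy, scipy, OpenCV 4.12 (cv2) and the standard library are available. Lean on these libraries where they do the work, as an engineer would, in place of code of your own. Each camera call takes 0.05 s, during which the arm holds its last target. There are 200 camera calls.

## Working session

There is one attempt and no reset: what is moved stays moved. The work goes in short steps, Python scripts to look and compute and a tool call to move; the robot and the scene stay as the last step left them, time stands still between calls to the robot, and variables do not carry over. Pictures are saved under pics/ and viewed, at most 14 in all, crops included, and the job is handed in when it is done.

Besides the shell and the picture viewer there is one more tool, called by a JSON object that holds its "method" and its "body", one argument or row to a line. jog_arm: Moves the arm, as the interface text tells. Shift numbers are shares of 80 mm and turn numbers shares of 0.1 rad, none past 1 either way. Its arguments: {"type":"object","properties":{"targets":{"type":"array","items":{"type":"object","properties":{"xyz":{"type":"array","items":{"type":"number"}},"spin":{"type":"number"}}}},"gripper":{"type":"number"}},"required":["targets"]}

```bash
mkdir -p pics; ls
python3 - <<'E'
from plant import bot
import cv2
for n in("scene","top"):
    cv2.imwrite(f"pics/{n}0.png",bot.capture(n)); print(n,bot.get_calibration(n))
print(bot.get_obs())
E
```

```text
pics
scene {'vfov': 45.061183313017295, 'cx': 250.95382907983884, 'cy': 184.6838511647835, 'k1': -0.030778721934764056, 'eye': array([ 967.20681276,  690.16964203, 1103.78024966]), 'rotation': array([-2.4269503 , -0.00600256,  2.47959928])}
top {'vfov': 42.53127686537212, 'cx': 258.07850660873754, 'cy': 190.26593289666968, 'k1': -0.14000402153379227, 'eye': array([ 244.19772043,    1.95059573, 1661.16155439]), 'rotation': array([-2.99703441,  0.00787219, -1.57315198])}
{'time': 0.1, 'joint_positions': array([ 1.05001968e+00,  3.42680471e-01,  1.52490111e+00,  1.79501814e-05,
        1.27540281e+00, -1.46004543e-01]), 'dq': array([ 0.00144923, -0.00134852, -0.00313712, -0.00085485,  0.00022181,
       -0.00095577]), 'tau': array([ 5.18627203e-04, -4.32007778e+01, -2.44691348e+01,  7.18602701e-02,
        5.26497304e-02, -3.89400998e-05]), 'tool_pos': array([191.98013029, 488.25931893, 226.10734192]), 'tcp_rot': array([-3.14021823e+00, -2.19460670e-04,  2.76681516e+00]), 'contact_force': array([ 0.7047017 ,  0.26388351, -0.23494542]), 'moment': array([-0.04818919,  0.0192389 ,  0.02215094]), 'finger_force': 0.0, 'grip_width': 91.87006799139871}
```

View pics/scene0.png

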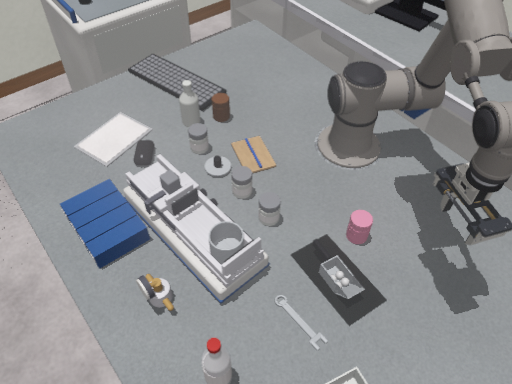

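View pics/top0.png

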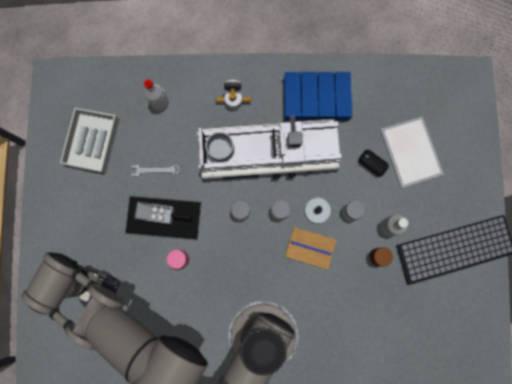

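The pictures show three white jars with grey caps: top-view (240,211), (280,211) and (354,211). Look-alikes are the pink one at (177,259) and the brown one at (381,257), which I leave alone, along with the bottles. The lid is at (317,210), the scoop at (155,212) on the mat at (163,217), and the pot at (220,147). The clamp grip is at (294,138), and the shaker spans columns 198–340.

```bash
cat > h.py <<'E'
import numpy as np, cv2
from scipy.spatial.transform import Rotation as Rt
from plant import bot
def cam(n):
    c=bot.get_calibration(n); f=192/np.tan(np.radians(c['vfov'])/2)
    return np.array([[f,0,c['cx']],[0,f,c['cy']],[0,0,1]]),np.array([c['k1'],0,0,0.]),np.array(c['eye']),Rt.from_euler('xyz',c['rotation']).as_matrix()
def ray(n,u,v):
    K,D,e,R=cam(n); s=cv2.undistortPoints(np.array([[[u,v]]],float),K,D)[0,0]
    return e,R@np.array([s[0],s[1],1])
def plane(n,u,v,z):
    e,d=ray(n,u,v); return e+d*(z-e[2])/d[2]
def proj(n,p):
    K,D,e,R=cam(n); q=R.T@(np.array(p,float)-e)
    return cv2.projectPoints(q.reshape(1,1,3),np.zeros(3),np.zeros(3),K,D)[0][0,0]
def tri(pairs):
    A=np.zeros((3,3));b=np.zeros(3)
    for n,u,v in pairs:
        e,d=ray(n,u,v);d=d/np.linalg.norm(d);P=np.eye(3)-np.outer(d,d);A+=P;b+=P@e
    return np.linalg.solve(A,b)
def go(x,y,z,yaw=None):
    "shift in tool axes (units of 80 mm) and spin (units of .1) to a world TCP target"
    o=bot.get_obs(); R=Rt.from_euler('xyz',o['tcp_rot']).as_matrix()
    d=R.T@(np.array([x,y,z])-o['tool_pos'])/80
    s=0 if yaw is None else -((yaw-o['tcp_rot'][2]+np.pi)%(2*np.pi)-np.pi)/.1
    print('pos',o['tool_pos'].round(1),'yaw',o['tcp_rot'].round(3),'-> xyz',d.round(2),'spin',round(s,2),'t',o['time'])
E
python3 - <<'E'
from h import *
t=cv2.imread('pics/top0.png'); s=cv2.imread('pics/scene0.png')
cv2.imwrite('pics/tc.png',cv2.resize(t[112:188,190:350],None,fx=5,fy=5,interpolation=cv2.INTER_CUBIC))
cv2.imwrite('pics/sc.png',cv2.resize(s[150:300,112:282],None,fx=4,fy=4,interpolation=cv2.INTER_CUBIC))
m=np.hstack([cv2.resize(t[185:250,115:215],None,fx=4,fy=4,interpolation=cv2.INTER_CUBIC),cv2.resize(s[230:322,287:387],(400,368),interpolation=cv2.INTER_CUBIC)[:260]]) if 0 else None
cv2.imwrite('pics/mat.png',np.vstack([cv2.resize(t[190:245,120:210],None,fx=5,fy=5,interpolation=cv2.INTER_CUBIC),cv2.resize(s[235:300,300:390],None,fx=5,fy=5,interpolation=cv2.INTER_CUBIC)]))
for n,u,v,z in [('top',240,211,85),('top',280,211,85),('top',354,211,85),('top',317,210,14),('top',220,147,155),('scene',269,202,85),('scene',242,176,85),('scene',198,131,85)]: print(n,u,v,plane(n,u,v,z).round(0))
E
```

```text
top 240 211 [407.  72.  85.]
top 280 211 [406. -56.  85.]
top 354 211 [ 405. -295.   85.]
top 317 210 [ 416. -183.   14.]
top 220 147 [601. 132. 155.]
scene 269 202 [418.  79.  85.]
scene 242 176 [419. -46.  85.]
scene 198 131 [ 413. -290.   85.]
```

View pics/tc.png

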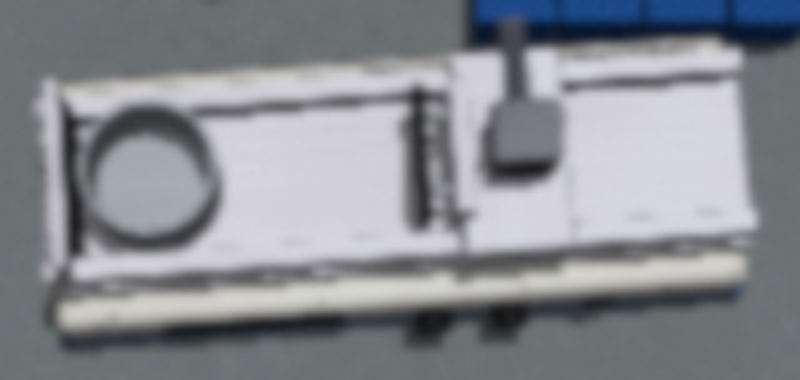

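View pics/sc.png

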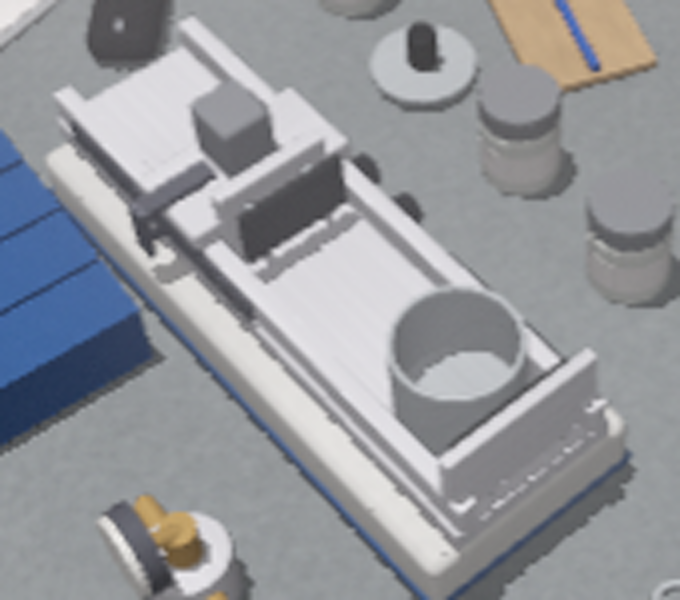

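View pics/mat.png

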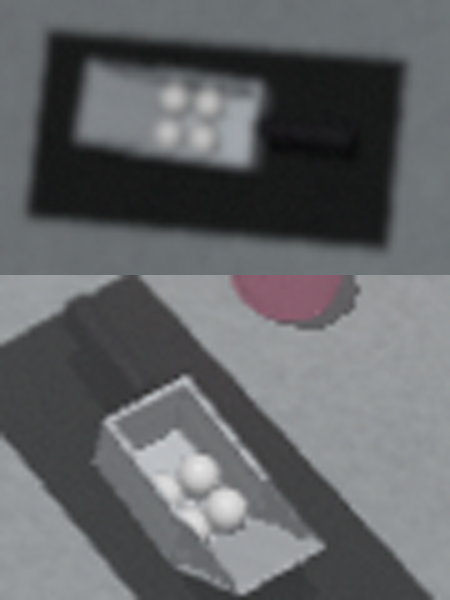

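The clamp stands partly closed and the pot is open near the end stop. The scoop holds four balls, its lip towards +y and its handle at right. A grey bar sticks out on the far side of the clamp, so I check its height.

Run:
```python
from h import *
T=lambda u,v:(190+u/5,112+v/5); S=lambda u,v:(112+u/4,150+v/4)
for nm,uv,z in [('railfarR',(740,45),110),('railfarL',(65,90),110),('railnearL',(72,280),110),('railnearR',(757,228),110),('pot',(150,178),155),('block',(528,130),176),
  ('stoptopL',(50,85),145),('stoptopR',(56,275),145)]:
    print(nm,plane('top',*T(*uv),z).round(1))
print('pot scene',plane('scene',*S(458,343),155).round(1))
for nm,a,b in [('barend',(512,20),(135,205)),('block ctr top',(528,130),(232,108)),('barroot',(514,95),(212,172)),('pot rim',(150,172),(458,343)),('stoptop far',(52,82),(447,475)),('stop near',(52,275),(592,360))]:
    print(nm,tri([('top',*T(*a)),('scene',*S(*b))]).round(1))
# scoop / mat
M=lambda u,v:(120+u/5,190+v/5); N=lambda u,v:(300+u/5,235+(v-275)/5)
for nm,uv,z in [('mat',(50,32),4),('mat',(405,63),4),('mat',(387,245),4),('mat',(28,214),4),('lipA',(86,60),49),('lipB',(75,142),49),('backA',(266,80),49),('backB',(250,170),49),('hend',(355,138),60),('hroot',(268,130),60)]:
    print(nm,plane('top',*M(*uv),z).round(1))
for nm,uv,z in [('s backA',(187,378),49),('s backB',(105,420),49),('s lipA',(325,547),49),('s lipB',(240,595),49),('s hend',(80,300),60)]:
    print(nm,plane('scene',*N(*uv),z).round(1))
```

```text
railfarR [ 697.4 -247.6  110. ]
railfarL [668.6 192.2 110. ]
railnearL [542.8 185.6 110. ]
railnearR [ 575.4 -254.9  110. ]
pot [599.  132.3 155. ]
block [ 623.5 -103.4  176. ]
stoptopL [662.4 197.6 145. ]
stoptopR [539.3 191.6 145. ]
pot scene [607.6 139.5 155. ]
barend [706.4 -96.8 134. ]
block ctr top [ 623.2 -102.4  170.5]
barroot [653.1 -94.5 133.2]
pot rim [604.5 133.6 145.7]
stoptop far [664.2 199.6 136.6]
stop near [541.8 193.5 139.6]
mat [465.8 453.6   4. ]
mat [443.9 208.1   4. ]
mat [320.6 218.8   4. ]
mat [341.  464.9   4. ]
lipA [440.9 416.3  49. ]
lipB [386.2 422.   49. ]
backA [427.3 294.8  49. ]
backB [367.7 304.3  49. ]
hend [387.8 233.4  60. ]
hroot [393.1 290.8  60. ]
s backA [370.9 311.   49. ]
s backB [423.6 302.9  49. ]
s lipA [386.7 425.7  49. ]
s lipB [440.  417.9  49. ]
s hend [388.  243.9  60. ]
```

{"method": "jog_arm", "body": {
  "targets": [
    {"xyz": [0, 0, -0.1], "spin": 1},
    {"xyz": [0, 0, -0.1], "spin": 1},
    {"xyz": [0, 0, -0.1], "spin": 1},
    {"xyz": [0, 0, 0], "spin": 1},
    {"xyz": [0, 0, 0], "spin": 1},
    {"xyz": [0, 0, 0], "spin": 1},
    {"xyz": [0, 0, 0], "spin": 1},
    {"xyz": [0, 0, 0], "spin": 1},
    {"xyz": [0, 0, 0], "spin": 1},
    {"xyz": [0, 0, 0], "spin": 1}
  ],
  "gripper": 100
}}

```text
time: 1.35
tool_pos: [192.0, 488.4, 250.3]
tcp_rot: [-3.141, 0.001, 1.763]
contact_force: [-0.0, -0.8, -0.3]
grip_width: 92.1
finger_force: 0.0
```

```bash
python3 -c "
from h import *
go(623,-110,245,1.640)"
```

```text
pos [192.  488.4 250.3] yaw [-3.141e+00  1.000e-03  1.763e+00] -> xyz [-8.37  3.86  0.07] spin 1.23 t 1.35
```

{"method": "jog_arm", "body": {
  "targets": [
    {"xyz": [0, 0, 0], "spin": 1},
    {"xyz": [0, 0, 0], "spin": 0.23},
    {"xyz": [-0.43, 0.27, 0], "spin": 0},
    {"xyz": [-0.43, 0.27, 0], "spin": 0},
    {"xyz": [-0.43, 0.27, 0], "spin": 0},
    {"xyz": [-0.43, 0.27, 0], "spin": 0},
    {"xyz": [-0.43, 0.27, 0], "spin": 0},
    {"xyz": [-0.43, 0.27, 0], "spin": 0},
    {"xyz": [-0.43, 0.27, 0], "spin": 0},
    {"xyz": [-0.43, 0.27, 0], "spin": 0}
  ]
}}

```text
time: 2.6
tool_pos: [385.2, 225.5, 250.7]
tcp_rot: [-3.142, -0.0, 1.645]
contact_force: [-0.2, -0.1, 0.4]
grip_width: 92.0
finger_force: 0.0
```

{"method": "jog_arm", "body": {
  "targets": [
    {"xyz": [-0.49, 0.3, 0], "spin": 0},
    {"xyz": [-0.49, 0.3, 0], "spin": 0},
    {"xyz": [-0.49, 0.3, 0], "spin": 0},
    {"xyz": [-0.49, 0.3, 0], "spin": 0},
    {"xyz": [-0.49, 0.3, 0], "spin": 0},
    {"xyz": [-0.49, 0.3, 0], "spin": 0},
    {"xyz": [-0.49, 0.3, 0], "spin": 0},
    {"xyz": [-0.49, 0.3, 0], "spin": 0},
    {"xyz": [-0.4, 0.3, 0], "spin": 0},
    {"xyz": [0, 0, 0], "spin": 0}
  ]
}}

```text
time: 3.85
tool_pos: [625.9, -104.5, 249.2]
tcp_rot: [-3.14, -0.0, 1.642]
contact_force: [-0.0, -0.4, -0.8]
grip_width: 91.9
finger_force: 0.0
```

Run:
```python
from h import *
go(623,-110,146,1.640)
s=bot.capture('scene');t=bot.capture('top')
a=cv2.resize(s[110:260,90:290],None,fx=3,fy=3,interpolation=cv2.INTER_CUBIC)
cv2.imwrite('pics/c1.png',a)
```

```text
pos [ 625.9 -104.5  249.2] yaw [-3.14  -0.     1.642] -> xyz [-0.07 -0.04  1.29] spin 0.02 t 3.85
```

View pics/c1.png

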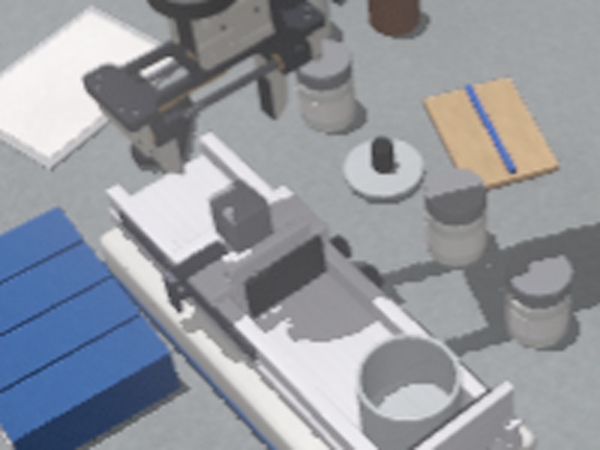

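The gripper hangs level over the clamp, with the fingers to the left and right of the grip block at crop pixel (242,213). I lower it, pinch and slide.

{"method": "jog_arm", "body": {
  "targets": [
    {"xyz": [-0.07, -0.04, 0.2], "spin": 0},
    {"xyz": [0, 0, 0.3], "spin": 0},
    {"xyz": [0, 0, 0.3], "spin": 0},
    {"xyz": [0, 0, 0.25], "spin": 0},
    {"xyz": [0, 0, 0.15], "spin": 0},
    {"xyz": [0, 0, 0.09], "spin": 0},
    {"xyz": [0, 0, 0], "spin": 0},
    {"xyz": [0, 0, 0], "spin": 0},
    {"xyz": [0, 0, 0], "spin": 0},
    {"xyz": [0, 0, 0], "spin": 0}
  ]
}}

```text
time: 5.2
tool_pos: [622.6, -108.1, 147.9]
tcp_rot: [3.141, 0.0, 1.644]
contact_force: [0.9, 0.2, -1.2]
grip_width: 91.9
finger_force: 0.0
```

{"method": "jog_arm", "body": {
  "targets": [
    {"xyz": [0, 0, 0], "spin": 0},
    {"xyz": [0, 0, 0], "spin": 0},
    {"xyz": [0, 0, 0], "spin": 0},
    {"xyz": [0, 0, 0], "spin": 0},
    {"xyz": [0, 0, 0], "spin": 0},
    {"xyz": [0, 0, 0], "spin": 0},
    {"xyz": [0, 0, 0], "spin": 0},
    {"xyz": [0, 0, 0], "spin": 0},
    {"xyz": [0, 0, 0], "spin": 0},
    {"xyz": [0, 0, 0], "spin": 0}
  ],
  "gripper": 0
}}

```text
time: 6.45
tool_pos: [626.0, -107.9, 147.5]
tcp_rot: [3.134, 0.001, 1.645]
contact_force: [16.8, 0.2, -6.6]
grip_width: 39.9
finger_force: 30.1
```

{"method": "jog_arm", "body": {
  "targets": [
    {"xyz": [0, 0.05, 0], "spin": 0},
    {"xyz": [-0.05, 0, 0], "spin": 0},
    {"xyz": [-0.14, 0, 0], "spin": 0},
    {"xyz": [-0.14, 0, 0], "spin": 0},
    {"xyz": [-0.14, 0, 0], "spin": 0},
    {"xyz": [-0.14, 0, 0], "spin": 0},
    {"xyz": [-0.14, 0, 0], "spin": 0},
    {"xyz": [-0.14, 0, 0], "spin": 0},
    {"xyz": [-0.1, 0, 0], "spin": 0},
    {"xyz": [0, 0, 0], "spin": 0}
  ]
}}

```text
time: 7.7
tool_pos: [631.6, -187.9, 147.5]
tcp_rot: [-3.141, 0.001, 1.643]
contact_force: [-4.0, -2.2, 2.3]
grip_width: 39.9
finger_force: 30.0
```

{"method": "jog_arm", "body": {
  "targets": [
    {"xyz": [-0.06, 0, 0], "spin": 0},
    {"xyz": [-0.06, 0, 0], "spin": 0},
    {"xyz": [-0.06, 0, 0], "spin": 0},
    {"xyz": [-0.06, 0, 0], "spin": 0},
    {"xyz": [-0.05, 0, 0], "spin": 0},
    {"xyz": [-0.05, 0, 0], "spin": 0},
    {"xyz": [0, 0, 0], "spin": 0},
    {"xyz": [0, 0, 0], "spin": 0},
    {"xyz": [0, 0, 0], "spin": 0},
    {"xyz": [0, 0, 0], "spin": 0}
  ]
}}

```text
time: 8.95
tool_pos: [633.4, -214.0, 147.5]
tcp_rot: [-3.14, 0.0, 1.644]
contact_force: [-6.1, 1.1, 3.5]
grip_width: 39.7
finger_force: 30.0
```

{"method": "jog_arm", "body": {
  "targets": [
    {"xyz": [-0.04, 0, 0], "spin": 0},
    {"xyz": [-0.04, 0, 0], "spin": 0},
    {"xyz": [-0.04, 0, 0], "spin": 0},
    {"xyz": [-0.03, 0, 0], "spin": 0},
    {"xyz": [0, 0, 0], "spin": 0},
    {"xyz": [0, 0, 0], "spin": 0},
    {"xyz": [0, 0, 0], "spin": 0},
    {"xyz": [0, 0, 0], "spin": 0},
    {"xyz": [0, 0, 0], "spin": 0},
    {"xyz": [0, 0, 0], "spin": 0}
  ]
}}

```text
time: 10.2
tool_pos: [634.1, -224.4, 147.5]
tcp_rot: [-3.139, -0.002, 1.644]
contact_force: [-7.4, 5.0, 4.6]
grip_width: 39.7
finger_force: 30.0
```

{"method": "jog_arm", "body": {
  "targets": [
    {"xyz": [-0.03, -0.02, 0], "spin": 0},
    {"xyz": [-0.03, -0.02, 0], "spin": 0},
    {"xyz": [-0.03, 0, 0], "spin": 0},
    {"xyz": [-0.03, 0, 0], "spin": 0},
    {"xyz": [0, 0, 0], "spin": 0},
    {"xyz": [0, 0, 0], "spin": 0},
    {"xyz": [0, 0, 0], "spin": 0},
    {"xyz": [0, 0, 0], "spin": 0},
    {"xyz": [0, 0, 0], "spin": 0},
    {"xyz": [0, 0, 0], "spin": 0}
  ]
}}

```text
time: 11.45
tool_pos: [634.1, -225.2, 147.4]
tcp_rot: [3.14, -0.015, 1.648]
contact_force: [2.2, 31.4, 5.9]
grip_width: 39.7
finger_force: 30.0
```

{"method": "jog_arm", "body": {
  "targets": [
    {"xyz": [0.05, 0, 0], "spin": 0},
    {"xyz": [0.04, 0, 0], "spin": 0},
    {"xyz": [0, 0, 0], "spin": 0},
    {"xyz": [0, 0, 0], "spin": 0},
    {"xyz": [0, 0, 0], "spin": 0},
    {"xyz": [0, 0, 0], "spin": 0},
    {"xyz": [0, 0, 0], "spin": 0},
    {"xyz": [0, 0, 0], "spin": 0},
    {"xyz": [0, 0, 0], "spin": 0},
    {"xyz": [0, 0, 0], "spin": 0}
  ]
}}

```text
time: 12.7
tool_pos: [634.1, -225.1, 147.4]
tcp_rot: [3.137, -0.004, 1.645]
contact_force: [6.7, 9.3, 0.8]
grip_width: 40.0
finger_force: 30.0
```

{"method": "jog_arm", "body": {
  "targets": [
    {"xyz": [0, 0, 0], "spin": 0},
    {"xyz": [0, 0, 0], "spin": 0},
    {"xyz": [0, 0, 0], "spin": 0},
    {"xyz": [0, 0, 0], "spin": 0},
    {"xyz": [0, 0, -0.2], "spin": 0},
    {"xyz": [0, 0, -0.3], "spin": 0},
    {"xyz": [0, 0, -0.3], "spin": 0},
    {"xyz": [0, 0, -0.4], "spin": 0},
    {"xyz": [0, 0, -0.3], "spin": 0},
    {"xyz": [0, 0, -0.3], "spin": 0}
  ],
  "gripper": 100
}}

```text
time: 13.95
tool_pos: [632.1, -228.6, 294.0]
tcp_rot: [3.14, 0.001, 1.644]
contact_force: [0.6, 0.5, -0.2]
grip_width: 91.8
finger_force: 0.0
```

```bash
python3 -c "
from h import *
go(391,262,291,0.09)
go(391,262,291,0.09-np.pi)"
```

```text
pos [ 632.1 -228.6  294. ] yaw [3.140e+00 1.000e-03 1.644e+00] -> xyz [ 6.34 -2.56  0.03] spin 15.54 t 13.95
pos [ 632.1 -228.6  294. ] yaw [3.140e+00 1.000e-03 1.644e+00] -> xyz [ 6.34 -2.56  0.03] spin -15.88 t 13.95
```

{"method": "jog_arm", "body": {
  "targets": [
    {"xyz": [0, 0, 0], "spin": 1},
    {"xyz": [0, 0, 0], "spin": 1},
    {"xyz": [0.3, -0.2, 0], "spin": 0.1},
    {"xyz": [0.5, -0.32, 0], "spin": 0},
    {"xyz": [0.5, -0.32, 0], "spin": 0},
    {"xyz": [0.5, -0.32, 0], "spin": 0},
    {"xyz": [0.5, -0.32, 0], "spin": 0},
    {"xyz": [0.5, -0.32, 0], "spin": 0},
    {"xyz": [0.5, -0.32, 0], "spin": 0},
    {"xyz": [0.5, -0.32, 0], "spin": 0}
  ]
}}

```text
time: 15.2
tool_pos: [479.5, 100.5, 293.0]
tcp_rot: [3.139, -0.001, 1.433]
contact_force: [1.0, 0.4, 0.2]
grip_width: 92.3
finger_force: 0.0
```

{"method": "jog_arm", "body": {
  "targets": [
    {"xyz": [0.5, -0.32, 0], "spin": 0},
    {"xyz": [0.5, -0.32, 0.2], "spin": 0},
    {"xyz": [0.5, -0.32, 0.3], "spin": 0},
    {"xyz": [0.4, -0.25, 0.4], "spin": 0},
    {"xyz": [0.23, -0.15, 0.4], "spin": 0},
    {"xyz": [0, 0, 0.4], "spin": 0},
    {"xyz": [0, 0, 0.3], "spin": 0},
    {"xyz": [0, 0, 0.2], "spin": 0},
    {"xyz": [0, 0, 0], "spin": 0},
    {"xyz": [0, 0, 0], "spin": 0}
  ]
}}

```text
time: 16.45
tool_pos: [396.2, 283.3, 116.8]
tcp_rot: [3.14, -0.001, 1.434]
contact_force: [0.3, 0.2, -0.3]
grip_width: 91.8
finger_force: 0.0
```

Run:
```python
from h import *
go(394.6,282.6,37,1.435)
s=bot.capture('scene')
cv2.imwrite('pics/g1.png',np.vstack([cv2.resize(s[200:325,270:420],None,fx=4,fy=4,interpolation=cv2.INTER_CUBIC)]))
```

```text
pos [396.2 283.3 116.8] yaw [ 3.140e+00 -1.000e-03  1.434e+00] -> xyz [-0.01 -0.02  1.  ] spin -0.01 t 16.45
```

View pics/g1.png

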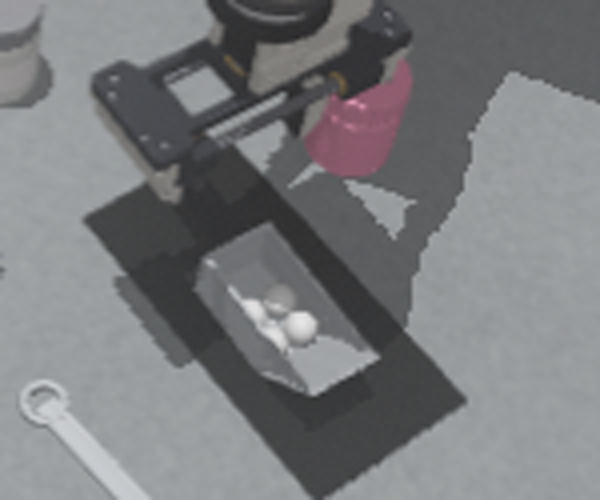

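The gripper is above the handle (crop (220,190)), the scoop is untouched, and the pink jar at crop (365,115) clears the finger. I descend and grip.

{"method": "jog_arm", "body": {
  "targets": [
    {"xyz": [0, -0.02, 0.25], "spin": 0},
    {"xyz": [0, 0, 0.25], "spin": 0},
    {"xyz": [0, 0, 0.2], "spin": 0},
    {"xyz": [0, 0, 0.15], "spin": 0},
    {"xyz": [0, 0, 0.1], "spin": 0},
    {"xyz": [0, 0, 0.05], "spin": 0},
    {"xyz": [0, 0, 0], "spin": 0},
    {"xyz": [0, 0, 0], "spin": 0},
    {"xyz": [0, 0, 0], "spin": 0},
    {"xyz": [0, 0, 0], "spin": 0}
  ]
}}

```text
time: 17.75
tool_pos: [394.0, 283.2, 35.7]
tcp_rot: [3.141, -0.0, 1.434]
contact_force: [-0.4, 0.2, 0.5]
grip_width: 91.6
finger_force: 0.0
```

{"method": "jog_arm", "body": {
  "targets": [
    {"xyz": [0, 0, 0], "spin": 0},
    {"xyz": [0, 0, 0], "spin": 0},
    {"xyz": [0, 0, 0], "spin": 0},
    {"xyz": [0, 0, 0], "spin": 0},
    {"xyz": [0, 0, 0], "spin": 0},
    {"xyz": [0, 0, 0], "spin": 0},
    {"xyz": [0, 0, 0], "spin": 0},
    {"xyz": [0, 0, 0], "spin": 0},
    {"xyz": [0, 0, 0], "spin": 0},
    {"xyz": [0, 0, 0], "spin": 0}
  ],
  "gripper": 0
}}

```text
time: 19.0
tool_pos: [393.9, 283.1, 35.5]
tcp_rot: [3.141, -0.0, 1.434]
contact_force: [0.2, -0.3, 0.0]
grip_width: 13.8
finger_force: 29.8
```

```bash
python3 -c "
from h import *
print(bot.get_obs())"
```

```text
{'time': 19.0, 'joint_positions': array([4.65045674e-01, 5.21971883e-01, 1.86352316e+00, 7.06553138e-05,
       7.55887182e-01, 6.02011372e-01]), 'dq': array([ 7.64057238e-04,  9.46994150e-05, -1.01214377e-03, -4.68524802e-04,
        5.90061666e-04,  9.90964845e-04]), 'tau': array([ 1.37261096e-01, -4.36959565e+01, -1.57328314e+01,  9.57780099e-02,
        8.31476413e-02, -1.03694925e-02]), 'tool_pos': array([393.91715916, 283.14234331,  35.54299439]), 'tcp_rot': array([ 3.14144667e+00, -1.59117453e-04,  1.43377923e+00]), 'contact_force': array([ 0.2432702 , -0.29169698,  0.04628632]), 'moment': array([-0.11231979,  0.03909815, -0.03919468]), 'finger_force': 29.839484989643097, 'grip_width': 13.775374660776238}
```

{"method": "jog_arm", "body": {
  "targets": [
    {"xyz": [0, 0, -0.05], "spin": 0},
    {"xyz": [0, 0, -0.1], "spin": 0},
    {"xyz": [0, 0, -0.15], "spin": 0},
    {"xyz": [0, 0, -0.2], "spin": 0},
    {"xyz": [0, 0, -0.25], "spin": 0},
    {"xyz": [0, 0, -0.25], "spin": 0},
    {"xyz": [0, 0, -0.25], "spin": 0},
    {"xyz": [0, 0, -0.25], "spin": 0},
    {"xyz": [0, 0, -0.2], "spin": 0},
    {"xyz": [0, 0, 0], "spin": 0}
  ]
}}

```text
time: 20.25
tool_pos: [394.5, 283.4, 173.2]
tcp_rot: [3.139, -0.002, 1.434]
contact_force: [0.2, 0.5, -2.1]
grip_width: 14.0
finger_force: 29.9
```

Run:
```python
from h import *
o=bot.get_obs();print(o['tool_pos'],o['contact_force'],o['moment'],o['tcp_rot'])
s=bot.capture('scene')
cv2.imwrite('pics/g2.png',cv2.resize(s[170:320,250:420],None,fx=4,fy=4,interpolation=cv2.INTER_CUBIC))
```

```text
[394.4564143  283.43872286 173.18905503] [ 0.21568568  0.49120891 -2.06992528] [-0.21429584  0.0670533  -0.00963131] [ 3.13871073e+00 -1.96945387e-03  1.43389907e+00]
```

View pics/g2.png

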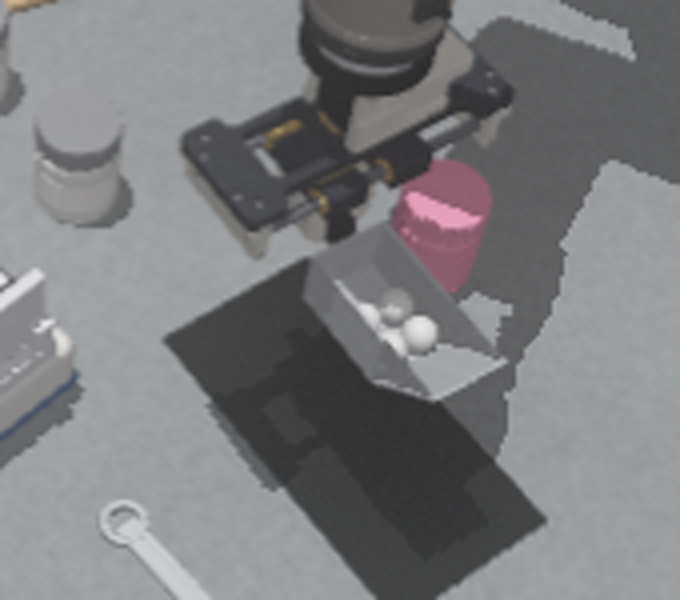

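The scoop came up level with all four balls in it; the grip holds it without drooping. I need the jaw-top geometry now, because I'll use the jaw edge to pivot the scoop in the fingers.

Run:
```python
from h import *
s=bot.capture('scene');t=bot.capture('top')
A=cv2.resize(t[115:185,190:350],(800,350),interpolation=cv2.INTER_CUBIC)
B=np.zeros((250,800,3),np.uint8)
B[:,:400]=cv2.resize(s[155:205,115:195],(400,250),interpolation=cv2.INTER_CUBIC)
B[:,400:]=cv2.resize(s[212:262,190:270],(400,250),interpolation=cv2.INTER_CUBIC)
cv2.imwrite('pics/j.png',np.vstack([A,B]))
```

```text
(no output)
```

View pics/j.png

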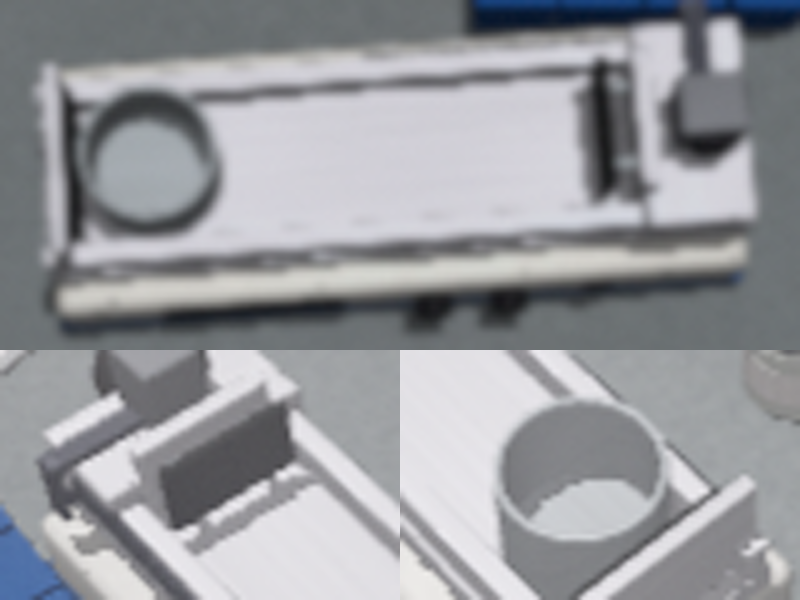

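Run:
```python
from h import *
T=lambda u,v:(190+u/5,115+v/5); L=lambda u,v:(115+u/5,155+(v-350)/5); P=lambda u,v:(190+(u-400)/5,212+(v-350)/5)
for nm,uv in [('padtop far',(165,467)),('padtop near',(290,402))]: print(nm,plane('scene',*L(*uv),149).round(1))
for nm,uv in [('jawrear far',(135,455)),('jawrear near',(265,383))]: print(nm,plane('scene',*L(*uv),153).round(1))
for nm,uv,z in [('T padtop far',(608,62),149),('T padtop near',(608,198),149),('T block',(713,105),176),('T jawrear',(636,100),153)]: print(nm,plane('top',*T(*uv),z).round(1))
# pot rim extreme pts : outer ellipse
for nm,uv in [('pot',(583,470))]: print(nm,plane('scene',*P(*uv),155).round(1))
print('T pot',plane('top',*T(149,160),155).round(1))
print('block tri',tri([('top',*T(713,78)),('scene',*L(150,388))]))
print('stop near top scene',plane('scene',*P(752,478),145),'T',plane('top',*T(56,250),145))
```

```text
padtop far [ 664.6 -151.6  149. ]
padtop near [ 583.9 -151.6  149. ]
jawrear far [ 674.6 -166.   153. ]
jawrear near [ 588.9 -169.4  153. ]
T padtop far [ 664.9 -156.6  149. ]
T padtop near [ 576.8 -154.7  149. ]
T block [ 629.8 -218.6  176. ]
T jawrear [ 639.  -173.3  153. ]
pot [607.9 140.2 155. ]
T pot [600.9 132.9 155. ]
block tri [ 647.0847705  -217.54059954  148.80667149]
stop near top scene [540.14518133 189.89297085 145.        ] T [545.71932228 191.73117417 145.        ]
```

{"method": "jog_arm", "body": {
  "targets": [
    {"xyz": [0, 0, -0.15], "spin": -0.5},
    {"xyz": [0, 0, -0.15], "spin": -0.5},
    {"xyz": [0, 0.1, -0.05], "spin": -0.5},
    {"xyz": [0, 0.2, 0], "spin": -0.5},
    {"xyz": [-0.1, 0.3, 0], "spin": 0},
    {"xyz": [-0.15, 0.4, 0], "spin": 0},
    {"xyz": [-0.15, 0.4, 0], "spin": 0},
    {"xyz": [-0.15, 0.4, 0], "spin": 0},
    {"xyz": [-0.1, 0.3, 0], "spin": 0},
    {"xyz": [-0.05, 0.2, 0], "spin": 0}
  ]
}}

```text
time: 21.65
tool_pos: [581.7, 236.4, 197.9]
tcp_rot: [-3.139, 0.001, 1.633]
contact_force: [-0.2, 0.3, -2.7]
grip_width: 14.3
finger_force: 29.9
```

```bash
python3 -c "
from h import *
go(602,239,160,1.640)"
```

```text
pos [581.7 236.4 197.9] yaw [-3.139e+00  1.000e-03  1.633e+00] -> xyz [0.02 0.26 0.47] spin -0.07 t 21.65
```

{"method": "jog_arm", "body": {
  "targets": [
    {"xyz": [0, 0.15, 0.1], "spin": -0.07},
    {"xyz": [0, 0.08, 0.15], "spin": 0},
    {"xyz": [0, 0, 0.15], "spin": 0},
    {"xyz": [0, 0, 0.1], "spin": 0},
    {"xyz": [0, 0, 0.05], "spin": 0},
    {"xyz": [0, 0, 0.05], "spin": 0},
    {"xyz": [0, 0, 0.05], "spin": 0},
    {"xyz": [0, 0, 0.05], "spin": 0},
    {"xyz": [0, 0, 0], "spin": 0},
    {"xyz": [0, 0, 0], "spin": 0}
  ]
}}

```text
time: 22.9
tool_pos: [599.7, 239.2, 144.2]
tcp_rot: [3.14, -0.001, 1.641]
contact_force: [-1.3, 5.0, 2.3]
grip_width: 14.1
finger_force: 30.0
```

Run:
```python
from h import *
o=bot.get_obs();print(o['tool_pos'],o['contact_force'],o['moment'],o['tcp_rot'])
s=bot.capture('scene')
cv2.imwrite('pics/e1.png',cv2.resize(s[190:340,140:340],None,fx=4,fy=4,interpolation=cv2.INTER_CUBIC))
```

```text
[599.72640361 239.17135731 144.2296274 ] [-1.32019351  5.00002012  2.33774507] [ 0.44130861  0.19268091 -0.01946567] [ 3.13984945e+00 -1.17900088e-03  1.64113625e+00]
```

View pics/e1.png

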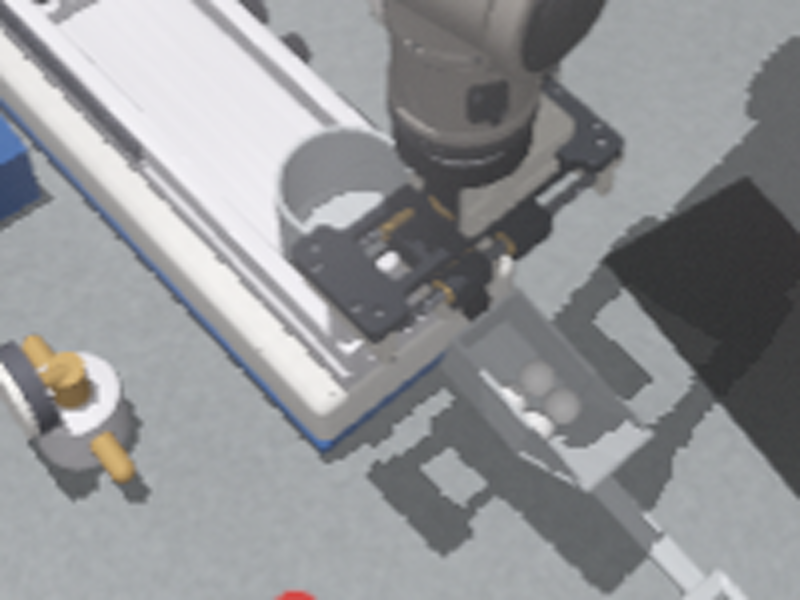

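The scoop is outside the end stop, its balls still in, handle rear at the stop top (crop (480,260)). The sideways force suggests the rear end overlaps the stop too little. I raise it, move 6 mm inwards and press down.

{"method": "jog_arm", "body": {
  "targets": [
    {"xyz": [0, 0, -0.15], "spin": 0},
    {"xyz": [-0.08, 0, 0], "spin": 0},
    {"xyz": [0, 0, 0.08], "spin": 0},
    {"xyz": [0, 0, 0.05], "spin": 0},
    {"xyz": [0, 0, 0.04], "spin": 0},
    {"xyz": [0, 0, 0.04], "spin": 0},
    {"xyz": [0, 0, 0.04], "spin": 0},
    {"xyz": [0, 0, 0.0], "spin": 0},
    {"xyz": [0, 0, 0], "spin": 0},
    {"xyz": [0, 0, 0], "spin": 0}
  ]
}}

```text
time: 24.2
tool_pos: [599.8, 232.5, 135.9]
tcp_rot: [3.141, -0.001, 1.641]
contact_force: [-2.9, 3.6, 4.7]
grip_width: 13.8
finger_force: 30.0
```

Run:
```python
from h import *
o=bot.get_obs();print(o['tool_pos'],o['contact_force'],o['moment'],o['tcp_rot'])
```

```text
[599.76388205 232.49003471 135.85785639] [-2.86797204  3.62221622  4.72965236] [ 0.07283582  0.52561773 -0.09119902] [ 3.14135854e+00 -7.18038747e-04  1.64095200e+00]
```

{"method": "jog_arm", "body": {
  "targets": [
    {"xyz": [0, 0, 0.04], "spin": 0},
    {"xyz": [0, 0, 0.04], "spin": 0},
    {"xyz": [0, 0, 0.04], "spin": 0},
    {"xyz": [0, 0, 0.04], "spin": 0},
    {"xyz": [0, 0, 0], "spin": 0},
    {"xyz": [0, 0, 0.0], "spin": 0},
    {"xyz": [0, 0, 0.0], "spin": 0},
    {"xyz": [0, 0, 0.0], "spin": 0},
    {"xyz": [0, 0, 0], "spin": 0},
    {"xyz": [0, 0, 0], "spin": 0}
  ]
}}

```text
time: 25.45
tool_pos: [600.7, 232.4, 123.5]
tcp_rot: [3.139, -0.001, 1.641]
contact_force: [-0.3, 2.9, 6.1]
grip_width: 13.8
finger_force: 30.0
```

Run:
```python
from h import *
o=bot.get_obs();print(o['tool_pos'],o['contact_force'],o['moment'],o['tcp_rot'])
s=bot.capture('scene')
cv2.imwrite('pics/e2.png',cv2.resize(s[230:340,230:340],None,fx=5,fy=5,interpolation=cv2.INTER_CUBIC))
# expected pixel of lip middle for several tilts, grip centre at TCP+11.5
p=o['tool_pos']+[0,0,11.5]; d=np.array([-.069,.9976,0])
for a in (0,10,20,30,40,50):
    c,sn=np.cos(np.radians(a)),np.sin(np.radians(a))
    print(a,[((proj('scene',p+d*(139*c+y0*0)+np.array([0,0,-139*sn])+np.array([.9976,.069,0])*y0)-[230,230])*5).round() for y0 in (-25,25)])
```

```text
[600.6944724  232.38057879 123.45499903] [-0.33518906  2.9395358   6.05821925] [-0.01147575  0.12930547 -0.03211246] [ 3.13911532e+00 -6.67018312e-04  1.64093053e+00]
0 [array([352., 336.]), array([274., 403.])]
10 [array([344., 357.]), array([267., 424.])]
20 [array([330., 371.]), array([255., 436.])]
30 [array([312., 377.]), array([238., 441.])]
40 [array([289., 376.]), array([216., 439.])]
50 [array([262., 368.]), array([190., 430.])]
```

View pics/e2.png

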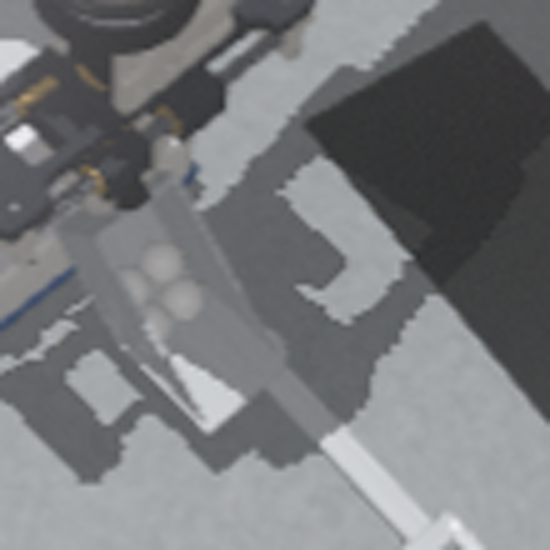

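The scoop now sits about 40° lip-down in the fingers, with lip corners at crop (287,360) and (210,432). All four balls are still in it, so the jaw-edge style pivot works. I lift it and carry it over to the pot.

{"method": "jog_arm", "body": {
  "targets": [
    {"xyz": [0, 0, -0.05], "spin": 0},
    {"xyz": [0, 0, -0.12], "spin": 0},
    {"xyz": [0, 0, -0.2], "spin": 0},
    {"xyz": [0, 0, -0.25], "spin": 0},
    {"xyz": [0, 0, -0.25], "spin": 0},
    {"xyz": [0, 0, -0.25], "spin": 0},
    {"xyz": [0, 0, -0.25], "spin": 0},
    {"xyz": [0, 0, -0.2], "spin": 0},
    {"xyz": [0, 0, -0.12], "spin": 0},
    {"xyz": [0, 0, -0.05], "spin": 0}
  ]
}}

```text
time: 26.75
tool_pos: [599.9, 232.0, 262.4]
tcp_rot: [3.141, -0.0, 1.641]
contact_force: [0.1, -0.6, -2.3]
grip_width: 14.2
finger_force: 30.0
```

{"method": "jog_arm", "body": {
  "targets": [
    {"xyz": [-0.05, 0, 0], "spin": 0},
    {"xyz": [-0.12, 0.02, 0], "spin": 0},
    {"xyz": [-0.2, 0, 0], "spin": 0},
    {"xyz": [-0.28, 0, 0], "spin": 0},
    {"xyz": [-0.35, 0, 0], "spin": 0},
    {"xyz": [-0.35, 0, 0], "spin": 0},
    {"xyz": [-0.35, 0, 0], "spin": 0},
    {"xyz": [-0.28, 0, 0], "spin": 0},
    {"xyz": [-0.2, 0, 0], "spin": 0},
    {"xyz": [-0.07, 0, 0], "spin": 0}
  ]
}}

```text
time: 28.0
tool_pos: [614.1, 51.5, 261.9]
tcp_rot: [3.142, -0.0, 1.64]
contact_force: [0.6, -0.3, -2.7]
grip_width: 13.8
finger_force: 30.0
```

Run:
```python
from h import *
o=bot.get_obs();print(o['tool_pos'],o['contact_force'],o['moment'],o['tcp_rot'])
s=bot.capture('scene');t=bot.capture('top')
cv2.imwrite('pics/e3.png',np.hstack([cv2.resize(s[190:290,170:270],(400,400),interpolation=cv2.INTER_CUBIC),cv2.resize(t[105:185,185:265],(400,400),interpolation=cv2.INTER_CUBIC)]))
p=o['tool_pos']+[0,0,11.5]; d=np.array([-.069,.9976,0])
for a in (20,30,40,50):
    c,sn=np.cos(np.radians(a)),np.sin(np.radians(a))
    print(a,[((proj('scene',p+d*(139*c+y0*0)+np.array([0,0,-139*sn])+np.array([.9976,.069,0])*y0)-[170,190])*4).round() for y0 in (-25,25)],
     [((proj('top',p+d*(139*c+y0*0)+np.array([0,0,-139*sn])+np.array([.9976,.069,0])*y0)-[185,105])*5+[400,0]).round() for y0 in (-25,25)])
```

```text
[614.10882602  51.47067186 261.90738388] [ 0.59545961 -0.26607922 -2.72846575] [-0.11147995  0.07850173  0.02339607] [ 3.14155026e+00 -1.54054184e-04  1.63965109e+00]
20 [array([301., 135.]), array([235., 182.])] [array([485., 217.]), array([481., 136.])]
30 [array([289., 147.]), array([225., 193.])] [array([506., 224.]), array([502., 144.])]
40 [array([275., 152.]), array([211., 197.])] [array([532., 230.]), array([528., 151.])]
50 [array([257., 151.]), array([194., 196.])] [array([562., 234.]), array([558., 156.])]
```

View pics/e3.png

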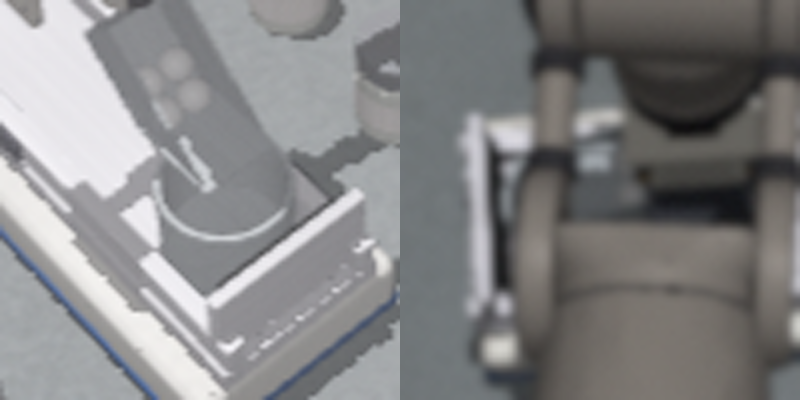

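Over the pot the scoop is still about 40° down with the four balls inside. Its lip is around crop (210,190), over the pot mouth (centre about (224,200)). From here gravity can finish the tip if the grip eases, so I test whether a near-contact opening lowers the grip force.

{"method": "jog_arm", "body": {
  "targets": [
    {"xyz": [0, 0, 0], "spin": 0},
    {"xyz": [0, 0, 0], "spin": 0},
    {"xyz": [0, 0, 0], "spin": 0},
    {"xyz": [0, 0, 0], "spin": 0},
    {"xyz": [0, 0, 0], "spin": 0},
    {"xyz": [0, 0, 0], "spin": 0},
    {"xyz": [0, 0, 0], "spin": 0},
    {"xyz": [0, 0, 0], "spin": 0},
    {"xyz": [0, 0, 0], "spin": 0},
    {"xyz": [0, 0, 0], "spin": 0}
  ],
  "gripper": 14
}}

```text
time: 29.35
tool_pos: [614.0, 52.6, 261.9]
tcp_rot: [3.142, -0.0, 1.641]
contact_force: [0.1, -0.2, -1.8]
grip_width: 13.7
finger_force: 30.0
```

{"method": "jog_arm", "body": {
  "targets": [
    {"xyz": [0, 0, 0], "spin": 0},
    {"xyz": [0, 0, 0], "spin": 0},
    {"xyz": [0, 0, 0], "spin": 0},
    {"xyz": [0, 0, 0], "spin": 0},
    {"xyz": [0, 0, 0], "spin": 0},
    {"xyz": [0, 0, 0], "spin": 0},
    {"xyz": [0, 0, 0], "spin": 0},
    {"xyz": [0, 0, 0], "spin": 0},
    {"xyz": [0, 0, 0], "spin": 0},
    {"xyz": [0, 0, 0], "spin": 0}
  ],
  "gripper": 14.7
}}

```text
time: 30.6
tool_pos: [614.0, 52.6, 261.9]
tcp_rot: [3.142, -0.0, 1.641]
contact_force: [0.7, -0.5, -2.4]
grip_width: 14.0
finger_force: 30.0
```

{"method": "jog_arm", "body": {
  "targets": [
    {"xyz": [0, 0, 0], "spin": 0},
    {"xyz": [0, 0, 0], "spin": 0},
    {"xyz": [0, 0, 0], "spin": 0},
    {"xyz": [0, 0, 0], "spin": 0},
    {"xyz": [0, 0, 0], "spin": 0},
    {"xyz": [0, 0, 0], "spin": 0},
    {"xyz": [0, 0, 0], "spin": 0},
    {"xyz": [0, 0, 0], "spin": 0},
    {"xyz": [0, 0, 0], "spin": 0},
    {"xyz": [0, 0, 0], "spin": 0}
  ],
  "gripper": 15
}}

```text
time: 31.85
tool_pos: [614.0, 52.6, 261.9]
tcp_rot: [3.142, -0.0, 1.641]
contact_force: [-0.5, -0.3, -1.4]
grip_width: 14.1
finger_force: 13.9
```

```bash
python3 -c "
from h import *
print(bot.get_obs())"
```

```text
{'time': 31.85, 'joint_positions': array([-3.88917128e-02,  4.92928933e-01,  1.19039214e+00,  1.20099908e-04,
        1.45822686e+00, -1.08942272e-01]), 'dq': array([ 8.31312772e-04,  2.24973098e-03, -3.71047397e-05, -5.10903134e-04,
       -1.09615681e-03,  1.27819938e-04]), 'tau': array([-3.49129978e-04, -5.37717104e+01, -2.68772292e+01,  1.46171940e-01,
        5.29707503e-02,  1.17950236e-06]), 'tool_pos': array([614.03977255,  52.60269855, 261.92598352]), 'tcp_rot': array([ 3.14153523e+00, -1.13770877e-04,  1.64083340e+00]), 'contact_force': array([-0.52350358, -0.26784218, -1.42728189]), 'moment': array([-0.15663157,  0.09901398,  0.04825706]), 'finger_force': 13.938600271940231, 'grip_width': 14.10334973744911}
```

{"method": "jog_arm", "body": {
  "targets": [
    {"xyz": [0, 0, 0], "spin": 0},
    {"xyz": [0, 0, 0], "spin": 0},
    {"xyz": [0, 0, 0], "spin": 0},
    {"xyz": [0, 0, 0], "spin": 0},
    {"xyz": [0, 0, 0], "spin": 0},
    {"xyz": [0, 0, 0], "spin": 0},
    {"xyz": [0, 0, 0], "spin": 0},
    {"xyz": [0, 0, 0], "spin": 0},
    {"xyz": [0, 0, 0], "spin": 0},
    {"xyz": [0, 0, 0], "spin": 0}
  ],
  "gripper": 15.1
}}

```text
time: 33.1
tool_pos: [614.0, 52.6, 261.9]
tcp_rot: [3.142, -0.0, 1.641]
contact_force: [-0.2, 0.4, -1.8]
grip_width: 14.1
finger_force: 8.3
```

```bash
python3 -c "
from h import *
o=bot.get_obs();print(o['contact_force'],o['moment'],o['finger_force'])
a=bot.capture('scene');cv2.imwrite('pics/p1.png',a)
b=cv2.imread('pics/e3.png')[:,:400]; c=cv2.resize(a[190:290,170:270],(400,400),interpolation=cv2.INTER_CUBIC)
d=cv2.absdiff(b,c).max(2);print((d>25).sum(),d.mean())"
```

```text
[-0.16044607  0.44383829 -1.76338661] [-0.15183949  0.08437102 -0.02219426] 8.298988938331604
430 1.33060625
```

{"method": "jog_arm", "body": {
  "targets": [
    {"xyz": [0, 0, 0], "spin": 0},
    {"xyz": [0, 0, 0], "spin": 0},
    {"xyz": [0, 0, 0], "spin": 0},
    {"xyz": [0, 0, 0], "spin": 0},
    {"xyz": [0, 0, 0], "spin": 0},
    {"xyz": [0, 0, 0], "spin": 0},
    {"xyz": [0, 0, 0], "spin": 0},
    {"xyz": [0, 0, 0], "spin": 0},
    {"xyz": [0, 0, 0], "spin": 0},
    {"xyz": [0, 0, 0], "spin": 0}
  ],
  "gripper": 15.15
}}

```text
time: 34.4
tool_pos: [614.0, 52.6, 261.9]
tcp_rot: [3.142, -0.0, 1.641]
contact_force: [0.0, 0.3, -3.0]
grip_width: 13.7
finger_force: 5.5
```

```bash
cat > df.py <<'E'
from h import *
import sys
o=bot.get_obs();print(o['contact_force'],o['moment'],o['finger_force'])
a=bot.capture('scene');cv2.imwrite(f'pics/{sys.argv[1]}.png',a)
r=cv2.imread(f'pics/{sys.argv[2]}.png')
d=cv2.absdiff(a,r).max(2)[170:290,170:290];ys,xs=np.nonzero(d>25);print(len(xs),d.mean(),xs.min()+170 if len(xs) else '',xs.max()+170 if len(xs) else '',ys.min()+170 if len(xs) else '',ys.max()+170 if len(xs) else '')
E
python3 df.py p2 p1
```

```text
[ 0.02875899  0.31536502 -3.0322817 ] [-0.11167434  0.0339964   0.01466774] 5.47981783747673
0 0.9304861111111111
```

{"method": "jog_arm", "body": {
  "targets": [
    {"xyz": [0, 0, 0], "spin": 0},
    {"xyz": [0, 0, 0], "spin": 0},
    {"xyz": [0, 0, 0], "spin": 0},
    {"xyz": [0, 0, 0], "spin": 0},
    {"xyz": [0, 0, 0], "spin": 0},
    {"xyz": [0, 0, 0], "spin": 0},
    {"xyz": [0, 0, 0], "spin": 0},
    {"xyz": [0, 0, 0], "spin": 0},
    {"xyz": [0, 0, 0], "spin": 0},
    {"xyz": [0, 0, 0], "spin": 0}
  ],
  "gripper": 15.17
}}

```text
time: 35.7
tool_pos: [614.0, 52.6, 261.9]
tcp_rot: [3.142, -0.0, 1.641]
contact_force: [0.7, -0.6, -2.1]
grip_width: 14.2
finger_force: 4.4
```

```bash
python3 df.py p3 p1
```

```text
[ 0.70378498 -0.60527467 -2.13381674] [-0.13049967  0.03765568 -0.00543601] 4.351803436875343
0 0.9279166666666666
```

{"method": "jog_arm", "body": {
  "targets": [
    {"xyz": [0, 0, 0], "spin": 0},
    {"xyz": [0, 0, 0], "spin": 0},
    {"xyz": [0, 0, 0], "spin": 0},
    {"xyz": [0, 0, 0], "spin": 0},
    {"xyz": [0, 0, 0], "spin": 0},
    {"xyz": [0, 0, 0], "spin": 0},
    {"xyz": [0, 0, 0], "spin": 0},
    {"xyz": [0, 0, 0], "spin": 0},
    {"xyz": [0, 0, 0], "spin": 0},
    {"xyz": [0, 0, 0], "spin": 0}
  ],
  "gripper": 15.19
}}

```text
time: 37.0
tool_pos: [614.1, 52.6, 261.9]
tcp_rot: [3.141, -0.0, 1.641]
contact_force: [0.3, 0.0, -1.1]
grip_width: 13.9
finger_force: 3.3
```

```bash
python3 df.py p4 p1
```

```text
[ 0.30651833  0.00180083 -1.12517229] [-0.05674353 -0.0097574  -0.02362011] 3.3094068244099617
480 3.310208333333333 187 235 185 248
```

```bash
cat > wt.py <<'E'
from h import *
f=[];m=[]
for i in range(8):
    a=bot.capture('scene'); o=bot.get_obs(); f.append(o['contact_force']); m.append(o['moment'])
print(np.mean(f,0).round(2),np.mean(m,0).round(3),o['finger_force'],o['time'])
E
python3 wt.py; python3 df.py p5 p4
python3 - <<'E'
import cv2,numpy as np
for n in('p1','p4','p5'):
    g=cv2.imread(f'pics/{n}.png')[190:245,185:240]; g=cv2.cvtColor(g,cv2.COLOR_BGR2GRAY)
    c=cv2.HoughCircles(cv2.resize(g,None,fx=6,fy=6,interpolation=cv2.INTER_CUBIC),cv2.HOUGH_GRADIENT,1,20,param1=60,param2=14,minRadius=18,maxRadius=30)
    print(n,None if c is None else (c[0]/6+[185,190,0]).round(1).tolist())
E
```

```text
[-0.06  0.01 -1.33] [-0.068  0.046  0.014] 3.3105285465717316 37.45
[ 0.47357158 -0.28583467 -1.4176728 ] [-0.01711338  0.0633458   0.05617373] 3.3105285465717316
0 0.9472222222222222    
p1 None
p4 None
p5 [[205.9, 243.2, 3.3]]
```

{"method": "jog_arm", "body": {
  "targets": [
    {"xyz": [0, 0, 0], "spin": 0},
    {"xyz": [0, 0, 0], "spin": 0},
    {"xyz": [0, 0, 0], "spin": 0},
    {"xyz": [0, 0, -0.05], "spin": 0},
    {"xyz": [0, 0, -0.1], "spin": 0},
    {"xyz": [0, 0, -0.15], "spin": 0},
    {"xyz": [0, 0, -0.15], "spin": 0},
    {"xyz": [0, 0, -0.1], "spin": 0},
    {"xyz": [0, -0.2, 0], "spin": 0},
    {"xyz": [0.1, -0.3, 0], "spin": 0}
  ],
  "gripper": 0
}}

```text
time: 38.75
tool_pos: [573.4, 57.4, 306.0]
tcp_rot: [3.141, 0.0, 1.64]
contact_force: [1.2, -0.3, -1.1]
grip_width: 13.9
finger_force: 30.0
```

{"method": "jog_arm", "body": {
  "targets": [
    {"xyz": [0.3, -0.3, 0], "spin": 0},
    {"xyz": [0.4, -0.3, 0], "spin": 0},
    {"xyz": [0.5, -0.3, 0], "spin": 0},
    {"xyz": [0.5, -0.3, 0], "spin": 0},
    {"xyz": [0.5, -0.3, 0], "spin": 0},
    {"xyz": [0.5, -0.3, 0], "spin": 0},
    {"xyz": [0.5, 0, 0], "spin": 0},
    {"xyz": [0.4, 0, 0], "spin": 0},
    {"xyz": [0.3, 0, 0.1], "spin": 0},
    {"xyz": [0.1, 0, 0.1], "spin": 0.5}
  ]
}}

```text
time: 40.0
tool_pos: [407.2, 368.3, 289.9]
tcp_rot: [3.141, -0.0, 1.591]
contact_force: [-0.8, -0.7, -1.1]
grip_width: 14.0
finger_force: 30.0
```

Run:
```python
from h import *
go(405.5,367.5,150,1.435)
s=bot.capture('scene');t=bot.capture('top')
cv2.imwrite('pics/v1.png',np.hstack([cv2.resize(s[210:290,185:265],(400,400),interpolation=cv2.INTER_CUBIC),cv2.resize(s[210:330,270:390],(400,400),interpolation=cv2.INTER_CUBIC)]))
p=bot.get_obs()['tool_pos']+[0,0,11.5]; y=bot.get_obs()['tcp_rot'][2]; d=np.array([np.cos(y),np.sin(y),0])
for a in (45,55,65,75):
    c,sn=np.cos(np.radians(a)),np.sin(np.radians(a))
    print(a,[((proj('scene',p+d*139*c+np.array([0,0,-139*sn])+np.array([d[1],-d[0],0])*y0)-[270,210])/.3+[400,0]).round() for y0 in (-25,25)])
```

```text
pos [407.2 368.3 289.9] yaw [ 3.141 -0.     1.591] -> xyz [-0.01 -0.02  1.75] spin 1.56 t 40.0
45 [array([811., 191.]), array([762., 232.])]
55 [array([784., 184.]), array([736., 225.])]
65 [array([757., 173.]), array([709., 213.])]
75 [array([730., 158.]), array([682., 197.])]
```

View pics/v1.png

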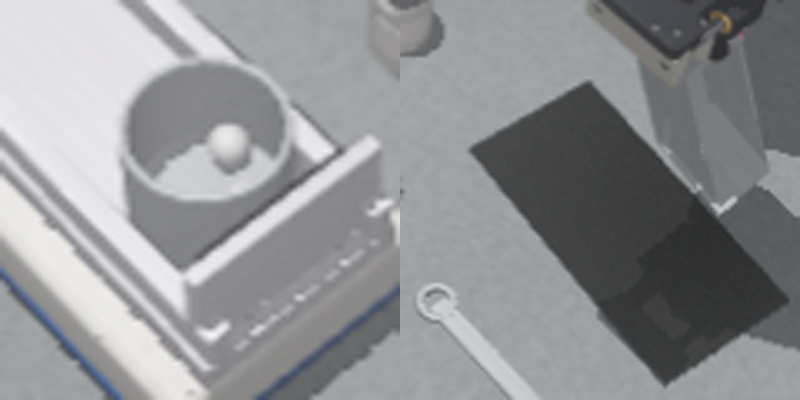

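One white ball shows in the pot at crop (230,147). The front wall hides the rest of the floor, and the scoop at right looks empty. I check the pot from the top camera numerically.

Run:
```python
from h import *
t=bot.capture('top');s=bot.capture('scene');cv2.imwrite('pics/t2.png',t);cv2.imwrite('pics/s2.png',s)
g=cv2.cvtColor(t,cv2.COLOR_BGR2GRAY); np.set_printoptions(linewidth=200)
print(g[132:164,205:236])
```

```text
[[206 211 212 211 210 211 208 204 198 188 176 167 164 160 157 156 158 163 171 180 189 196 197 191 187 184 182 182 182 183 183]
 [195 208 209 209 210 207 198 186 172 154 131 117 110 107 106 105 106 114 126 142 158 169 167 156 143 135 132 129 130 130 131]
 [166 183 186 187 189 186 176 155 129 107  87  74  69  67  67  67  68  72  82  97 114 132 138 127 114 105 104 105 105 106 107]
 [112 127 134 140 147 150 138 113  86  71  63  60  59  58  58  59  59  59  62  66  77  94 111 119 127 135 142 146 148 149 150]
 [ 72  94 105 117 125 116  97  77  63  59  58  59  61  59  60  60  61  60  60  60  62  69  85 109 138 163 182 190 193 195 195]
 [ 89 120 131 132 120  96  72  61  58  60  61  62  66  67  68  70  70  68  67  65  62  61  67  90 125 162 189 206 212 212 213]
 [110 148 155 138 107  78  62  59  60  67  75  80  84  86  88  88  88  85  80  75  71  66  65  72 101 141 177 201 212 213 214]
 [107 146 149 123  88  67  61  64  75  93 110 117 121 121 122 122 120 112 100  92  85  79  72  70  83 119 160 191 207 212 214]
 [ 94 129 131 102  74  63  67  82 106 130 148 155 156 155 156 155 153 144 130 121 11
[... 2264 characters left out ...]
129 119 109 103  94  80  69  65  73  95 131 168 197 211 214 216]
 [ 41  74 111 126 119 104  92  80  72  71  74  81  90  97  97  92  84  77  70  67  63  64  75 101 137 171 196 210 213 215 215]
 [ 46  89 135 156 146 122 105  94  85  78  73  69  68  68  68  67  68  69  70  72  77  87 109 142 175 200 210 213 211 209 210]
 [ 51  98 149 177 173 149 126 113 108 106 101  95  90  87  87  89  91  97 102 109 119 135 156 179 200 211 213 210 205 205 206]
 [ 78 113 155 186 191 177 159 148 146 149 149 148 145 143 143 143 147 151 155 161 170 182 194 205 211 214 214 212 210 209 210]
 [128 151 173 191 200 199 192 187 186 190 194 195 194 193 193 193 194 194 197 198 202 207 211 212 213 214 214 213 213 214 213]]
```

```bash
python3 - <<'E'
from h import *
for uv in [(211,147),(212.7,152.6),(224.8,154)]: print(uv,plane('top',*uv,101).round(1),proj('scene',plane('top',*uv,101)).round(1))
print('scene ball',plane('scene',231,239.3,101).round(1),'centre pot',plane('top',220,147,155)[:2])
# global hunt for white 22mm blobs: bright and unsaturated, new versus first picture
for n,a,b in (('top','top0','t2'),('scene','scene0','s2')):
    A=cv2.imread(f'pics/{a}.png').astype(int);B=cv2.imread(f'pics/{b}.png').astype(int)
    d=((B.min(2)>170)&((B-A).min(2)>35)).astype(np.uint8)
    k,_,st,c=cv2.connectedComponentsWithStats(d)
    print(n,[(c[i].round(1).tolist(),int(st[i,4])) for i in range(1,k) if st[i,4]>6])
E
python3 wt.py
```

```text
(211, 147) [613.9 166.3 101. ] [231.4 256.1]
(212.7, 152.6) [595.2 160.5 101. ] [236.  250.8]
(224.8, 154) [590.4 121.1 101. ] [228.4 239.7]
scene ball [584.4 124.3 101. ] centre pot [600.8996016  132.28179386]
top [([321.3, 121.2], 20), ([334.5, 120.5], 8), ([292.6, 126.3], 23), ([321.5, 127.7], 31), ([334.6, 126.6], 12), ([293.6, 140.3], 297), ([275.8, 146.1], 312), ([291.1, 166.5], 36), ([126.1, 211.6], 17)]
scene [([412.6, 15.8], 65), ([506.1, 23.2], 8), ([438.6, 45.8], 16), ([418.2, 76.7], 12), ([366.7, 88.9], 25), ([394.3, 95.5], 162), ([431.7, 102.0], 22), ([492.8, 120.7], 194), ([165.3, 156.6], 70), ([339.1, 156.0], 10), ([159.7, 161.2], 24), ([131.7, 167.9], 54), ([176.0, 174.3], 7), ([172.8, 179.1], 11), ([164.7, 183.8], 24), ([166.1, 191.7], 217), ([193.8, 189.2], 46), ([181.3, 204.2], 665), ([147.6, 208.8], 50), ([154.2, 217.7], 39), ([230.0, 236.2], 20), ([366.7, 270.8], 10)]
[-0.29  0.08 -1.17] [-0.108  0.041  0.006] 30.000059902668 40.6
```

Run:
```python
from h import *
C=np.array([609.,138]);ax=np.array([-.069,.9976]);px=np.array([.9976,.069])
def quad(n,y0,y1,h,z):
    return np.array([proj(n,[*(np.array([634-.069*(yy+220),yy])+px*sx),z]) for yy,sx in((y0,-h),(y0,h),(y1,h),(y1,-h))])
# rectify trough at ball-mid height, 1px=1mm (ray-cast map), from both cameras
ims=[]
for n,f in(('top','t2'),('scene','s2')):
    I=cv2.imread(f'pics/{f}.png'); q=quad(n,-150,195,60,101).astype(np.float32)
    H=cv2.getPerspectiveTransform(q,np.float32([[0,0],[0,120],[345,120],[345,0]]))
    w=cv2.warpPerspective(I,H,(345,120),flags=cv2.INTER_CUBIC); ims.append(w)
sc=[cv2.resize(w,(790,275),interpolation=cv2.INTER_CUBIC) for w in ims]
cv2.imwrite('pics/tr.png',np.vstack(sc))
```

```text
(no output)
```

View pics/tr.png

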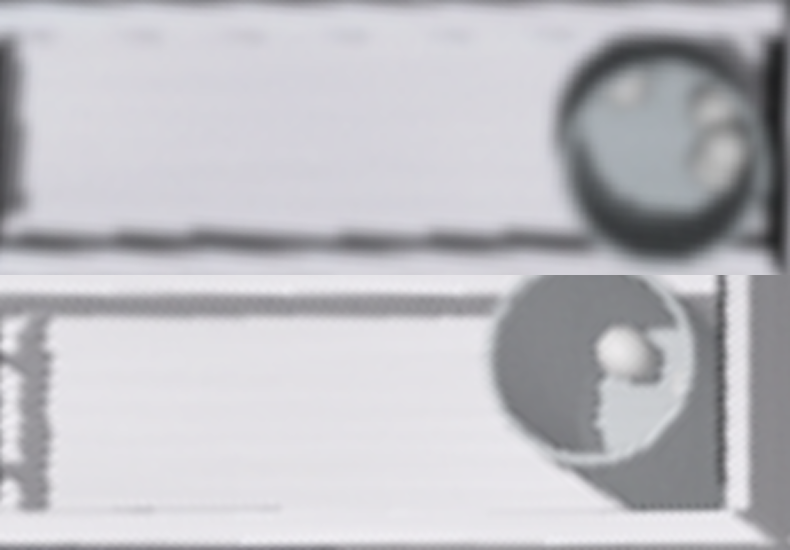

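No stray ball lies in the trough. The pot holds blobs at (628,90), (712,105) and an elongated double blob at (715,155), and the wrist weight fell by about four balls' worth (0.9 N). The balls are in, so I put the scoop back, easing the grip so it swings level on the mat.

{"method": "jog_arm", "body": {
  "targets": [
    {"xyz": [0, 0, 0.1], "spin": 0.5},
    {"xyz": [0, 0, 0.2], "spin": 0.5},
    {"xyz": [0, 0, 0.25], "spin": 0.5},
    {"xyz": [0, 0, 0.25], "spin": 0},
    {"xyz": [0, 0, 0.25], "spin": 0},
    {"xyz": [0, 0, 0.25], "spin": 0},
    {"xyz": [0, 0, 0.2], "spin": 0},
    {"xyz": [0, 0, 0.15], "spin": 0},
    {"xyz": [0, 0, 0.1], "spin": 0},
    {"xyz": [0, 0, 0], "spin": 0}
  ]
}}

```text
time: 41.85
tool_pos: [407.4, 366.8, 149.6]
tcp_rot: [-3.141, 0.0, 1.441]
contact_force: [-0.2, 0.1, -0.3]
grip_width: 13.5
finger_force: 30.0
```

{"method": "jog_arm", "body": {
  "targets": [
    {"xyz": [0, 0, 0], "spin": 0},
    {"xyz": [0, 0, 0], "spin": 0},
    {"xyz": [0, 0, 0.1], "spin": 0},
    {"xyz": [0, 0, 0.1], "spin": 0},
    {"xyz": [0, 0, 0.1], "spin": 0},
    {"xyz": [0, 0, 0.1], "spin": 0},
    {"xyz": [-0.05, 0, 0.07], "spin": 0},
    {"xyz": [-0.07, 0, 0.07], "spin": 0},
    {"xyz": [-0.1, 0, 0.07], "spin": 0},
    {"xyz": [0, 0, 0], "spin": 0}
  ],
  "gripper": 15.05
}}

```text
time: 43.1
tool_pos: [405.2, 348.8, 101.1]
tcp_rot: [-3.142, 0.0, 1.44]
contact_force: [0.0, 0.5, -1.1]
grip_width: 13.9
finger_force: 11.1
```

{"method": "jog_arm", "body": {
  "targets": [
    {"xyz": [-0.1, 0, 0.06], "spin": 0},
    {"xyz": [-0.1, 0, 0.06], "spin": 0},
    {"xyz": [-0.1, 0, 0.06], "spin": 0},
    {"xyz": [-0.1, 0, 0.06], "spin": 0},
    {"xyz": [-0.08, 0, 0.06], "spin": 0},
    {"xyz": [-0.07, 0, 0.06], "spin": 0},
    {"xyz": [-0.06, 0, 0.06], "spin": 0},
    {"xyz": [0, 0, 0], "spin": 0},
    {"xyz": [0, 0, 0], "spin": 0},
    {"xyz": [0, 0, 0], "spin": 0}
  ]
}}

```text
time: 44.35
tool_pos: [398.8, 300.9, 67.4]
tcp_rot: [-3.141, 0.0, 1.441]
contact_force: [-1.2, -1.5, -0.7]
grip_width: 14.2
finger_force: 10.8
```

{"method": "jog_arm", "body": {
  "targets": [
    {"xyz": [-0.05, 0, 0.06], "spin": 0},
    {"xyz": [-0.05, 0, 0.06], "spin": 0},
    {"xyz": [-0.04, 0, 0.06], "spin": 0},
    {"xyz": [-0.04, 0, 0.06], "spin": 0},
    {"xyz": [-0.03, 0, 0.06], "spin": 0},
    {"xyz": [0, 0, 0.06], "spin": 0},
    {"xyz": [0, 0, 0.04], "spin": 0},
    {"xyz": [0, 0, 0], "spin": 0},
    {"xyz": [0, 0, 0], "spin": 0},
    {"xyz": [0, 0, 0], "spin": 0}
  ]
}}

```text
time: 45.6
tool_pos: [396.7, 284.6, 35.4]
tcp_rot: [-3.141, -0.0, 1.441]
contact_force: [-0.3, 0.4, -0.8]
grip_width: 13.8
finger_force: 10.6
```

```bash
python3 wt.py
```

```text
[ 0.1   0.06 -1.41] [-0.172  0.066  0.011] 10.643596351146698 46.0
```

{"method": "jog_arm", "body": {
  "targets": [
    {"xyz": [0, 0, 0.03], "spin": 0},
    {"xyz": [0, 0, 0.03], "spin": 0},
    {"xyz": [0, 0, 0.03], "spin": 0},
    {"xyz": [0, 0, 0], "spin": 0},
    {"xyz": [0, 0, 0], "spin": 0},
    {"xyz": [0, 0, 0], "spin": 0},
    {"xyz": [0, 0, 0], "spin": 0},
    {"xyz": [0, 0, 0], "spin": 0},
    {"xyz": [0, 0, 0], "spin": 0},
    {"xyz": [0, 0, 0], "spin": 0}
  ]
}}

```text
time: 47.25
tool_pos: [396.9, 284.4, 29.2]
tcp_rot: [3.141, -0.0, 1.441]
contact_force: [-3.0, -3.1, 10.7]
grip_width: 13.6
finger_force: 10.7
```

```bash
python3 wt.py
python3 - <<'E'
from h import *
s=bot.capture('scene'); cv2.imwrite('pics/s3.png',s)
# where scoop steel is brighter than black mat: corners of its mask
g=cv2.cvtColor(s,cv2.COLOR_BGR2GRAY)[235:300,300:395]
k,l,st,c=cv2.connectedComponentsWithStats((g>95).astype(np.uint8))
print([(st[i].tolist(),c[i].round(1).tolist()) for i in range(1,k) if st[i,4]>60])
o=bot.get_obs();y=o['tcp_rot'][2];d=np.array([np.cos(y),np.sin(y),0]);p=o['tool_pos'].copy()
for h in (47,57):
  p[2]=h
  print(h,[proj('scene',p+d*139+np.array([d[1],-d[0],0])*w+[0,0,2]).round(1).tolist() for w in(-27,27)],[proj('scene',p+d*21+np.array([d[1],-d[0],0])*w+[0,0,2]).round(1).tolist() for w in(-27,27)])
np.set_printoptions(linewidth=250)
print(g[::2,::2])
E
```

```text
[-2.11 -2.7  10.89] [-0.581  0.499  0.024] 10.654793679714203 47.65
[([28, 0, 19, 10, 109], [34.7, 3.2]), ([52, 0, 16, 9, 91], [60.2, 4.3]), ([68, 0, 27, 65, 1202], [84.3, 33.9]), ([14, 16, 50, 46, 1091], [37.6, 40.3]), ([0, 35, 27, 30, 386], [9.1, 55.0])]
47 [[364.6, 289.7], [347.8, 299.6]] [[336.3, 255.4], [319.9, 264.3]]
57 [[365.4, 287.8], [348.4, 297.8]] [[336.8, 253.4], [320.3, 262.3]]
[[156 159 158 ... 156 150 151]
 [147 157 125 ... 154 153 151]
 [ 80  81  77 ... 152 151 154]
 ...
 [156 154 156 ... 155 153 155]
 [157 154 157 ... 155 151 154]
 [152 153 157 ... 152 154 153]]
```

{"method": "jog_arm", "body": {
  "targets": [
    {"xyz": [0, 0, 0], "spin": 0},
    {"xyz": [0, 0, 0], "spin": 0},
    {"xyz": [0, 0, 0], "spin": 0},
    {"xyz": [0, 0, 0], "spin": 0},
    {"xyz": [0, 0, -0.1], "spin": 0},
    {"xyz": [0, 0, -0.2], "spin": 0},
    {"xyz": [0, 0, -0.4], "spin": 0},
    {"xyz": [0, 0, -0.6], "spin": 0},
    {"xyz": [0, 0, -0.6], "spin": 0},
    {"xyz": [0, 0, -0.6], "spin": 0}
  ],
  "gripper": 100
}}

```text
time: 48.95
tool_pos: [396.5, 284.3, 230.6]
tcp_rot: [3.141, -0.0, 1.441]
contact_force: [0.3, -0.0, -0.0]
grip_width: 91.7
finger_force: 0.0
```

Run:
```python
from h import *
s=bot.capture('scene');t=bot.capture('top');cv2.imwrite('pics/s4.png',s);cv2.imwrite('pics/t4.png',t)
g=cv2.cvtColor(s,cv2.COLOR_BGR2GRAY)
def cc(I,r,lo):
    y0,y1,x0,x1=r;k,l,st,c=cv2.connectedComponentsWithStats((I[y0:y1,x0:x1]>lo).astype(np.uint8))
    return [((st[i,:2]+[x0,y0]).tolist(),st[i,2:].tolist(),(c[i]+[x0,y0]).round(1).tolist()) for i in range(1,k) if st[i,4]>60]
print(cc(g,(235,300,300,395),95)); print(cc(cv2.cvtColor(cv2.imread('pics/scene0.png'),7 if 0 else cv2.COLOR_BGR2GRAY),(235,300,300,395),95))
# bright balls left in scoop?
print('bright px in scoop now/first',(g[250:300,318:366]>190).sum(),(cv2.cvtColor(cv2.imread('pics/scene0.png'),cv2.COLOR_BGR2GRAY)[250:300,318:366]>190).sum())
# lid + jars: top Hough circles
gt=cv2.cvtColor(t,cv2.COLOR_BGR2GRAY)
R=cv2.resize(gt[180:280,200:400],None,fx=4,fy=4,interpolation=cv2.INTER_CUBIC)
c=cv2.HoughCircles(R,cv2.HOUGH_GRADIENT,1,60,param1=80,param2=22,minRadius=28,maxRadius=62)
for u,v,r in c[0]: print('circ',u/4+200,v/4+180,r/4,'z85',plane('top',u/4+200,v/4+180,85).round(0),'z14',plane('top',u/4+200,v/4+180,14).round(0))
print(bot.get_obs()['tool_pos'])
```

```text
[([300, 235], [25, 14, 172], [307.5, 239.4]), ([328, 235], [67, 65, 1470], [375.2, 259.4]), ([318, 254], [46, 44, 1058], [338.5, 276.4]), ([300, 267], [27, 33, 446], [308.5, 288.4])]
[([300, 235], [25, 14, 182], [307.8, 239.4]), ([328, 235], [67, 65, 2467], [371.6, 258.6]), ([318, 255], [47, 44, 1102], [339.7, 277.6]), ([300, 267], [27, 33, 472], [308.8, 288.2])]
bright px in scoop now/first 40 96
circ 317.625 210.125 12.525 z85 [ 409. -177.   85.] z14 [ 416. -186.   14.]
[398.96993128 285.63866073 234.11218132]
```

Run:
```python
from h import *
np.set_printoptions(linewidth=250,threshold=100000)
for n in('s4','scene0'):
    g=cv2.cvtColor(cv2.imread(f'pics/{n}.png'),cv2.COLOR_BGR2GRAY); k,l,st,c=cv2.connectedComponentsWithStats((g[250:300,318:366]>185).astype(np.uint8)); print(n,[(st[i].tolist()) for i in range(1,k) if st[i,4]>3])
t=cv2.imread('pics/t4.png');g=cv2.cvtColor(t,cv2.COLOR_BGR2GRAY)
print(g[200:226:1,134:176:1])
# jars: grey cap masks in scene and top: print local blobs darker/lighter than bench
for n,f,r in(('top','t4',(195,230,220,375)),('scene','s4',(115,235,180,300))):
    I=cv2.imread(f'pics/{f}.png');y0,y1,x0,x1=r
    b=np.median(I[y0:y1,x0:x1].reshape(-1,3),0); m=(np.abs(I[y0:y1,x0:x1].astype(int)-b).max(2)>14).astype(np.uint8)
    m=cv2.morphologyEx(m,cv2.MORPH_OPEN,np.ones((3,3),np.uint8))
    k,l,st,c=cv2.connectedComponentsWithStats(m); print(n,b,[(st[i].tolist(),(c[i]+[x0,y0]).round(1).tolist()) for i in range(1,k) if st[i,4]>40])
```

```text
s4 [[17, 30, 12, 6, 42]]
scene0 [[10, 17, 15, 13, 99], [24, 28, 7, 6, 32], [18, 30, 5, 7, 18]]
[[119 117 114 114 112 111 111 110 108 108 106 104 103 102 101  99  98  96  95  93  91  89  87  83  75  66  61  58  55  48  45  43  42  39  37  35  35  35  31  29  31  34]
 [115 113 112 112 109 109 107 107 106 104 103 102 101  99  98  95  94  92  92  89  87  85  82  80  75  66  53  44  42  40  42  43  45  45  45  44  37  29  21  17  17  18]
 [112 111 111 109 108 108 106 105 104 102 100  99  97  96  94  92  91  89  87  85  82  80  77  75  70  63  49  39  38  41  46  53  58  62  67  65  52  37  20  14  11  15]
 [110 109 108 107 105 105 103 102 101  99  97  96  94  92  91  89  88  85  82  80  77  74  72  69  65  58  44  36  36  43  60  75  83  88  92  87  72  47  26  17  13  12]
 [108 108 106 105 103 102 100  99  98  96  94  93  90  89  87  85  83  80  77  75  72  69  64  61  56  50  42  34  38  53  77  97 104 107 106 100  83  61  35  18  14  12]
 [106 104 104 102 100  99  98  96  95  92  90  89  87  85  83  80  77  75  72  69  66  60  57  53  48  44  37  35  41  63  89 106 112 114 111 105  94 
[... 3436 characters left out ...]
 97]]
top [117. 114. 109.] [([85, 2, 26, 26, 536], [317.7, 209.7]), ([54, 7, 15, 15, 183], [281.0, 208.7]), ([17, 8, 11, 13, 100], [242.4, 209.8]), ([48, 13, 16, 15, 114], [273.7, 216.9]), ([9, 17, 17, 11, 91], [235.9, 218.4]), ([129, 17, 15, 15, 182], [356.1, 219.1]), ([120, 19, 14, 16, 134], [344.8, 222.9])]
scene [160. 158. 155.] [([1, 0, 21, 14, 211], [190.7, 120.3]), ([32, 0, 22, 8, 145], [222.8, 118.0]), ([17, 12, 23, 24, 308], [209.2, 139.1]), ([51, 21, 45, 37, 1066], [253.2, 154.2]), ([24, 40, 27, 23, 414], [217.4, 165.9]), ([0, 58, 67, 62, 1975], [201.9, 213.7]), ([51, 61, 26, 24, 304], [245.4, 187.8]), ([116, 73, 4, 14, 47], [297.8, 194.1]), ([79, 89, 25, 23, 324], [273.0, 215.6])]
```

The scoop stands flat on the mat in its old place and is empty. One jar, (354,211) at the start, has been knocked to about (350,220), so I'll measure jars again when I need them. Next I pinch the pot's wall to seat the pot against the stop and fix its exact position.

{"method": "jog_arm", "body": {
  "targets": [
    {"xyz": [-0.1, 0.2, 0], "spin": 0},
    {"xyz": [-0.25, 0.4, 0], "spin": 0},
    {"xyz": [-0.3, 0.45, 0], "spin": 0},
    {"xyz": [-0.3, 0.45, 0], "spin": 0},
    {"xyz": [-0.3, 0.45, 0], "spin": 0},
    {"xyz": [-0.3, 0.45, 0], "spin": 0},
    {"xyz": [-0.25, 0.35, 0], "spin": 0},
    {"xyz": [-0.2, 0.2, 0], "spin": 0},
    {"xyz": [0, 0, 0], "spin": 1},
    {"xyz": [0, 0, 0], "spin": 1}
  ]
}}

```text
time: 50.3
tool_pos: [609.7, 94.3, 227.0]
tcp_rot: [-3.139, 0.001, 1.237]
contact_force: [0.6, 1.0, -0.4]
grip_width: 91.8
finger_force: 0.0
```

{"method": "jog_arm", "body": {
  "targets": [
    {"xyz": [0, 0, 0], "spin": 1},
    {"xyz": [0, 0, 0], "spin": 1},
    {"xyz": [0, 0, 0], "spin": 1},
    {"xyz": [0, 0, 0], "spin": 1},
    {"xyz": [0, 0, 0], "spin": 1},
    {"xyz": [0, 0, 0], "spin": 1},
    {"xyz": [0, 0, 0], "spin": 1},
    {"xyz": [0, 0, 0], "spin": 1},
    {"xyz": [0, 0, 0], "spin": 1},
    {"xyz": [0, 0, 0], "spin": 1}
  ]
}}

```text
time: 51.55
tool_pos: [609.5, 94.8, 227.2]
tcp_rot: [-3.141, 0.002, 0.238]
contact_force: [0.9, -0.1, -0.1]
grip_width: 91.9
finger_force: 0.0
```

```bash
python3 -c "
from h import *
go(611,95,141,0.069)"
```

```text
pos [609.5  94.8 227.2] yaw [-3.141e+00  2.000e-03  2.380e-01] -> xyz [0.02 0.   1.08] spin 1.69 t 51.55
```

{"method": "jog_arm", "body": {
  "targets": [
    {"xyz": [0, 0, 0.1], "spin": 0.85},
    {"xyz": [0, 0, 0.2], "spin": 0.84},
    {"xyz": [0, 0, 0.25], "spin": 0},
    {"xyz": [0, 0, 0.25], "spin": 0},
    {"xyz": [0, 0, 0.18], "spin": 0},
    {"xyz": [0, 0, 0.1], "spin": 0},
    {"xyz": [0, 0, 0], "spin": 0},
    {"xyz": [0, 0, 0], "spin": 0},
    {"xyz": [0, 0, 0], "spin": 0},
    {"xyz": [0, 0, 0], "spin": 0}
  ]
}}

```text
time: 52.8
tool_pos: [610.2, 95.2, 142.4]
tcp_rot: [-3.142, -0.001, 0.072]
contact_force: [-0.4, -0.1, 0.5]
grip_width: 91.8
finger_force: 0.0
```

{"method": "jog_arm", "body": {
  "targets": [
    {"xyz": [0, 0, 0], "spin": 0},
    {"xyz": [0, 0, 0], "spin": 0},
    {"xyz": [0, 0, 0], "spin": 0},
    {"xyz": [0, 0, 0], "spin": 0},
    {"xyz": [0, 0, 0], "spin": 0},
    {"xyz": [0, 0, 0], "spin": 0},
    {"xyz": [0, 0, 0], "spin": 0},
    {"xyz": [0, 0, 0], "spin": 0},
    {"xyz": [0, 0, 0], "spin": 0},
    {"xyz": [0, 0, 0], "spin": 0}
  ],
  "gripper": 0
}}

```text
time: 54.05
tool_pos: [610.1, 95.1, 142.0]
tcp_rot: [3.141, -0.0, 0.072]
contact_force: [0.4, -1.2, 0.0]
grip_width: 3.4
finger_force: 29.7
```

{"method": "jog_arm", "body": {
  "targets": [
    {"xyz": [0, -0.02, 0], "spin": 0},
    {"xyz": [0, -0.02, 0], "spin": 0},
    {"xyz": [0, -0.03, 0], "spin": 0},
    {"xyz": [0, -0.03, 0], "spin": 0},
    {"xyz": [0, -0.03, 0], "spin": 0},
    {"xyz": [0, 0, 0], "spin": 0},
    {"xyz": [0, 0, 0], "spin": 0},
    {"xyz": [0, 0, 0], "spin": 0},
    {"xyz": [0, 0, 0], "spin": 0},
    {"xyz": [0, 0, 0], "spin": 0}
  ]
}}

```text
time: 55.3
tool_pos: [610.0, 100.0, 142.9]
tcp_rot: [3.133, -0.001, 0.071]
contact_force: [-0.7, -21.8, 5.7]
grip_width: 3.5
finger_force: 29.8
```

{"method": "jog_arm", "body": {
  "targets": [
    {"xyz": [0, 0.06, 0], "spin": 0},
    {"xyz": [0, 0, 0], "spin": 0},
    {"xyz": [0, 0, 0], "spin": 0},
    {"xyz": [0, 0, 0], "spin": 0},
    {"xyz": [0, 0, 0], "spin": 0},
    {"xyz": [0, 0, 0], "spin": 0},
    {"xyz": [0, 0, 0], "spin": 0},
    {"xyz": [0, 0, 0], "spin": 0},
    {"xyz": [0, 0, 0], "spin": 0},
    {"xyz": [0, 0, 0], "spin": 0}
  ]
}}

```text
time: 56.55
tool_pos: [610.0, 99.7, 142.5]
tcp_rot: [3.139, -0.001, 0.072]
contact_force: [-0.4, -7.4, 3.1]
grip_width: 4.1
finger_force: 29.8
```

{"method": "jog_arm", "body": {
  "targets": [
    {"xyz": [0, 0, 0], "spin": 0},
    {"xyz": [0, 0, 0], "spin": 0},
    {"xyz": [0, 0, 0], "spin": 0},
    {"xyz": [0, 0, 0], "spin": 0},
    {"xyz": [0, 0, -0.2], "spin": 0},
    {"xyz": [0, 0, -0.3], "spin": 0},
    {"xyz": [0, 0, -0.1], "spin": -1},
    {"xyz": [0, 0, 0], "spin": -1},
    {"xyz": [0, 0, 0], "spin": -1},
    {"xyz": [0, 0, 0], "spin": -1}
  ],
  "gripper": 100
}}

```text
time: 57.8
tool_pos: [610.0, 100.8, 191.3]
tcp_rot: [3.141, -0.002, 0.475]
contact_force: [0.8, -0.6, 0.5]
grip_width: 91.7
finger_force: 0.0
```

{"method": "jog_arm", "body": {
  "targets": [
    {"xyz": [0, 0, 0], "spin": -1},
    {"xyz": [0, 0, 0], "spin": -1},
    {"xyz": [0, 0, 0], "spin": -1},
    {"xyz": [0, 0, 0], "spin": -1},
    {"xyz": [0, 0, 0], "spin": -1},
    {"xyz": [0, 0, 0], "spin": -1},
    {"xyz": [0, 0, 0], "spin": -1},
    {"xyz": [0, 0, 0], "spin": -1},
    {"xyz": [0, 0, 0], "spin": -1},
    {"xyz": [0, 0, 0], "spin": -1}
  ]
}}

```text
time: 59.05
tool_pos: [609.9, 100.8, 191.3]
tcp_rot: [3.14, -0.0, 1.475]
contact_force: [-0.0, 0.1, -0.1]
grip_width: 91.8
finger_force: 0.0
```

```bash
python3 -c "
from h import *
go(567,139,142,1.64)"
```

```text
pos [609.9 100.8 191.3] yaw [ 3.14  -0.     1.475] -> xyz [ 0.42 -0.58  0.62] spin -1.65 t 59.05
```

{"method": "jog_arm", "body": {
  "targets": [
    {"xyz": [0, 0, 0], "spin": -0.85},
    {"xyz": [0, 0, 0], "spin": -0.8},
    {"xyz": [0.2, -0.2, 0], "spin": 0},
    {"xyz": [0.2, -0.2, 0], "spin": 0},
    {"xyz": [0.11, -0.1, 0.1], "spin": 0},
    {"xyz": [0, 0, 0.2], "spin": 0},
    {"xyz": [0, 0, 0.2], "spin": 0},
    {"xyz": [0, 0, 0.12], "spin": 0},
    {"xyz": [0, 0, 0], "spin": 0},
    {"xyz": [0, 0, 0], "spin": 0}
  ]
}}

```text
time: 60.3
tool_pos: [567.5, 138.7, 140.5]
tcp_rot: [3.141, -0.0, 1.636]
contact_force: [0.2, -0.0, 0.6]
grip_width: 91.8
finger_force: 0.0
```

{"method": "jog_arm", "body": {
  "targets": [
    {"xyz": [0, 0, 0], "spin": 0},
    {"xyz": [0, 0, 0], "spin": 0},
    {"xyz": [0, 0, 0], "spin": 0},
    {"xyz": [0, 0, 0], "spin": 0},
    {"xyz": [0, 0, 0], "spin": 0},
    {"xyz": [0, 0, 0], "spin": 0},
    {"xyz": [0, 0, 0], "spin": 0},
    {"xyz": [0, 0, 0], "spin": 0},
    {"xyz": [0, 0, 0], "spin": 0},
    {"xyz": [0, 0, 0], "spin": 0}
  ],
  "gripper": 0
}}

```text
time: 61.55
tool_pos: [567.1, 138.9, 140.3]
tcp_rot: [3.141, -0.0, 1.637]
contact_force: [1.2, 0.9, -0.3]
grip_width: 3.7
finger_force: 29.8
```

{"method": "jog_arm", "body": {
  "targets": [
    {"xyz": [0, 0, 0], "spin": 0},
    {"xyz": [0, 0, 0], "spin": 0},
    {"xyz": [0, 0, 0], "spin": 0},
    {"xyz": [0, 0, 0], "spin": 0},
    {"xyz": [0, 0, -0.2], "spin": 0},
    {"xyz": [0, 0, -0.3], "spin": 0},
    {"xyz": [0, 0, -0.4], "spin": 0},
    {"xyz": [-0.3, 0, -0.4], "spin": 0},
    {"xyz": [-0.3, 0, 0], "spin": 0},
    {"xyz": [-0.3, 0, 0], "spin": 0}
  ],
  "gripper": 100
}}

```text
time: 62.8
tool_pos: [572.1, 66.3, 246.3]
tcp_rot: [3.139, 0.0, 1.637]
contact_force: [-1.1, 0.1, -0.4]
grip_width: 91.4
finger_force: 0.0
```

```bash
cat > lid.py <<'E'
from h import *
s=bot.capture('scene');t=bot.capture('top');cv2.imwrite('pics/s5.png',s);cv2.imwrite('pics/t5.png',t)
def blob(I,r,f):
    y0,y1,x0,x1=r;m=f(I[y0:y1,x0:x1].astype(int)).astype(np.uint8);k,l,st,c=cv2.connectedComponentsWithStats(m)
    return [((c[i]+[x0,y0]).round(1).tolist(),(st[i,:2]+[x0,y0]).tolist(),st[i,2:].tolist()) for i in range(1,k) if st[i,4]>20]
dark=lambda I:I.max(2)<75
lt=lambda I:(I.min(2)>150)
print('lid disc top',blob(t,(190,235,295,345),lambda I:I.min(2)>140)); print('knob scene',blob(s,(140,185,195,245),dark)); print('disc scene',blob(s,(140,185,195,245),lambda I:I.min(2)>172))
K=blob(s,(140,185,195,245),dark); D=blob(t,(190,235,295,345),lambda I:I.min(2)>140)
# jars
for n,I,r in(('top',t,(195,235,220,375)),('scene',s,(115,235,180,300))):
    y0,y1,x0,x1=r;b=np.array([117,114,109]) if n=='top' else np.array([160,158,155])
    print(n,blob(I,r,lambda J:cv2.morphologyEx((np.abs(J-b).max(2)>14).astype(np.uint8),cv2.MORPH_OPEN,np.ones((3,3),np.uint8))))
print(bot.get_obs()['tool_pos'])
E
python3 lid.py
```

```text
lid disc top [([317.7, 209.9], [305, 198], [26, 25, 438])]
knob scene [([214.8, 150.9], [201, 140], [32, 30, 276]), ([240.2, 156.3], [230, 148], [15, 14, 60]), ([235.0, 172.7], [233, 168], [4, 11, 30])]
disc scene [([208.1, 166.8], [205, 164], [8, 7, 37]), ([222.7, 169.7], [214, 164], [17, 11, 47])]
top [([249.0, 214.5], [242, 195], [17, 40, 502]), ([317.7, 209.7], [305, 197], [26, 26, 545]), ([280.8, 208.5], [273, 201], [16, 16, 209]), ([273.7, 217.1], [268, 209], [16, 14, 108]), ([356.4, 218.9], [349, 211], [16, 17, 210]), ([345.6, 224.7], [340, 214], [15, 20, 168]), ([302.0, 231.5], [291, 227], [28, 8, 145])]
scene [([223.3, 156.2], [180, 115], [96, 104, 4809]), ([201.3, 217.8], [180, 184], [65, 51, 1594]), ([276.2, 217.9], [246, 196], [54, 39, 962])]
[572.1155327   65.02629398 245.62453829]
```

Run:
```python
from h import *
a=plane('top',318,210,14);b=plane('scene',217.75,167,14);print(a,b)
s=cv2.imread('pics/s4.png').astype(int)
m=(s[145:185,198:240].max(2)<70).astype(np.uint8);k,l,st,c=cv2.connectedComponentsWithStats(m);print([(c[i]+[198,145],st[i]) for i in range(1,k) if st[i,4]>8])
t=cv2.imread('pics/t5.png').astype(int)
np.set_printoptions(linewidth=250);print(t[203:218,310:327].max(2))
x,y=(a+b)[:2]/2;go(x,y,120,1.64)
```

```text
[ 416.32652956 -186.77632389   14.        ] [ 419.20124873 -176.49001455   14.        ]
[]
[[191 191 192 192 193 194 194 192 191 192 193 195 195 196 196 194 187]
 [191 192 192 192 193 193 190 185 180 182 187 192 194 195 195 195 192]
 [191 192 192 192 191 187 176 160 150 152 163 177 189 194 196 195 193]
 [192 192 191 189 184 170 145 117 100 101 121 151 177 191 196 195 193]
 [192 192 190 182 165 139 105  73  57  57  80 119 160 186 195 195 194]
 [192 192 186 168 136  98  67  48  42  44  56  96 146 180 193 195 194]
 [192 191 179 151 107  65  43  42  43  43  50  86 137 175 192 195 195]
 [192 188 172 136  90  50  36  40  42  43  54  92 142 178 191 195 195]
 [192 187 170 134  90  53  36  38  42  49  71 112 157 185 194 194 194]
 [193 190 177 147 107  69  49  44  53  72 102 141 174 192 195 194 194]
 [194 192 184 164 132 105  88  83  92 117 142 169 187 194 196 194 194]
 [194 193 190 179 164 148 139 137 144 160 177 187 194 196 196 195 194]
 [193 194 192 190 186 181 179 177 180 186 192 194 196 197 196 195 194]
 [193 194 194 193 194 193 193 193 193 194 195 195 196 196 196 195 194]
 [192 193 193 194 195 195 196 195 196 195 195 196 197 197 196 193 188]]
pos [572.1  65.  245.6] yaw [3.140e+00 1.000e-03 1.634e+00] -> xyz [-2.95 -2.12  1.57] spin -0.06 t 62.9
```

{"method": "jog_arm", "body": {
  "targets": [
    {"xyz": [-0.2, -0.1, 0], "spin": 0},
    {"xyz": [-0.35, -0.25, 0], "spin": 0},
    {"xyz": [-0.4, -0.3, 0], "spin": 0},
    {"xyz": [-0.4, -0.3, 0], "spin": 0},
    {"xyz": [-0.4, -0.3, 0.1], "spin": 0},
    {"xyz": [-0.4, -0.3, 0.3], "spin": 0},
    {"xyz": [-0.4, -0.3, 0.4], "spin": 0},
    {"xyz": [-0.3, -0.2, 0.4], "spin": 0},
    {"xyz": [-0.1, -0.07, 0.3], "spin": 0},
    {"xyz": [0, 0, 0.07], "spin": 0}
  ]
}}

```text
time: 64.15
tool_pos: [416.9, -179.5, 117.9]
tcp_rot: [-3.14, -0.002, 1.636]
contact_force: [0.2, 0.7, -0.6]
grip_width: 91.6
finger_force: 0.0
```

Run:
```python
from h import *
go(417.5,-181,22,1.64)
```

```text
pos [ 416.9 -179.5  117.9] yaw [-3.140e+00 -2.000e-03  1.636e+00] -> xyz [-0.02  0.01  1.2 ] spin -0.04 t 64.15
```

{"method": "jog_arm", "body": {
  "targets": [
    {"xyz": [-0.02, 0, 0.2], "spin": 0},
    {"xyz": [0, 0, 0.25], "spin": 0},
    {"xyz": [0, 0, 0.25], "spin": 0},
    {"xyz": [0, 0, 0.2], "spin": 0},
    {"xyz": [0, 0, 0.2], "spin": 0},
    {"xyz": [0, 0, 0.1], "spin": 0},
    {"xyz": [0, 0, 0], "spin": 0},
    {"xyz": [0, 0, 0], "spin": 0},
    {"xyz": [0, 0, 0], "spin": 0},
    {"xyz": [0, 0, 0], "spin": 0}
  ]
}}

```text
time: 65.4
tool_pos: [418.4, -181.4, 23.0]
tcp_rot: [3.141, 0.0, 1.637]
contact_force: [0.0, 0.2, -0.6]
grip_width: 92.0
finger_force: 0.0
```

{"method": "jog_arm", "body": {
  "targets": [
    {"xyz": [0, 0, 0], "spin": 0},
    {"xyz": [0, 0, 0], "spin": 0},
    {"xyz": [0, 0, 0], "spin": 0},
    {"xyz": [0, 0, 0], "spin": 0},
    {"xyz": [0, 0, 0], "spin": 0},
    {"xyz": [0, 0, 0], "spin": 0},
    {"xyz": [0, 0, 0], "spin": 0},
    {"xyz": [0, 0, 0], "spin": 0},
    {"xyz": [0, 0, 0], "spin": 0},
    {"xyz": [0, 0, 0], "spin": 0}
  ],
  "gripper": 0
}}

```text
time: 66.65
tool_pos: [418.1, -181.2, 22.7]
tcp_rot: [-3.141, -0.0, 1.637]
contact_force: [-0.1, 1.3, 0.8]
grip_width: 25.1
finger_force: 30.0
```

{"method": "jog_arm", "body": {
  "targets": [
    {"xyz": [0, 0, 0], "spin": 0},
    {"xyz": [0, 0, 0], "spin": 0},
    {"xyz": [0, 0, 0], "spin": 0.7},
    {"xyz": [0, 0, 0], "spin": 1},
    {"xyz": [0, 0, 0], "spin": 1},
    {"xyz": [0, 0, 0], "spin": 1},
    {"xyz": [0, 0, 0], "spin": 1},
    {"xyz": [0, 0, 0], "spin": 1},
    {"xyz": [0, 0, 0], "spin": 1},
    {"xyz": [0, 0, 0], "spin": 1}
  ],
  "gripper": 100
}}

```text
time: 67.9
tool_pos: [418.3, -181.3, 22.7]
tcp_rot: [3.141, -0.0, 0.864]
contact_force: [-0.2, 0.7, -0.2]
grip_width: 91.6
finger_force: 0.0
```

{"method": "jog_arm", "body": {
  "targets": [
    {"xyz": [0, 0, 0], "spin": 1},
    {"xyz": [0, 0, 0], "spin": 1},
    {"xyz": [0, 0, 0], "spin": 1},
    {"xyz": [0, 0, 0], "spin": 1},
    {"xyz": [0, 0, 0], "spin": 1},
    {"xyz": [0, 0, 0], "spin": 1},
    {"xyz": [0, 0, 0], "spin": 1},
    {"xyz": [0, 0, 0], "spin": 1},
    {"xyz": [0, 0, 0], "spin": 0},
    {"xyz": [0, 0, 0], "spin": 0}
  ]
}}

```text
time: 69.15
tool_pos: [418.2, -181.3, 22.7]
tcp_rot: [-3.142, -0.0, 0.069]
contact_force: [0.6, 0.5, 0.4]
grip_width: 91.8
finger_force: 0.0
```

{"method": "jog_arm", "body": {
  "targets": [
    {"xyz": [0, 0, 0], "spin": 0},
    {"xyz": [0, 0, 0], "spin": 0},
    {"xyz": [0, 0, 0], "spin": 0},
    {"xyz": [0, 0, 0], "spin": 0},
    {"xyz": [0, 0, 0], "spin": 0},
    {"xyz": [0, 0, 0], "spin": 0},
    {"xyz": [0, 0, 0], "spin": 0},
    {"xyz": [0, 0, 0], "spin": 0},
    {"xyz": [0, 0, 0], "spin": 0},
    {"xyz": [0, 0, 0], "spin": 0}
  ],
  "gripper": 0
}}

```text
time: 70.4
tool_pos: [418.3, -181.3, 22.7]
tcp_rot: [-3.142, -0.0, 0.067]
contact_force: [-0.2, -0.5, -1.2]
grip_width: 25.7
finger_force: 30.0
```

{"method": "jog_arm", "body": {
  "targets": [
    {"xyz": [0, 0, -0.1], "spin": 0},
    {"xyz": [0, 0, -0.25], "spin": 0},
    {"xyz": [0, 0, -0.35], "spin": 0},
    {"xyz": [0, 0, -0.4], "spin": 0},
    {"xyz": [0, 0, -0.4], "spin": 0},
    {"xyz": [0.1, -0.1, -0.4], "spin": 0},
    {"xyz": [0.2, -0.25, -0.3], "spin": 0},
    {"xyz": [0.25, -0.35, -0.2], "spin": 0},
    {"xyz": [0.3, -0.4, 0], "spin": 0},
    {"xyz": [0.3, -0.4, 0], "spin": 0}
  ]
}}

```text
time: 71.65
tool_pos: [502.3, -54.3, 215.5]
tcp_rot: [3.141, -0.001, 0.067]
contact_force: [0.5, -0.1, -1.1]
grip_width: 25.3
finger_force: 30.0
```

{"method": "jog_arm", "body": {
  "targets": [
    {"xyz": [0.3, -0.45, 0], "spin": 0},
    {"xyz": [0.3, -0.45, 0], "spin": 0},
    {"xyz": [0.3, -0.45, 0], "spin": 0},
    {"xyz": [0.3, -0.4, 0], "spin": 0},
    {"xyz": [0.2, -0.3, 0], "spin": 0},
    {"xyz": [0.1, -0.2, 0], "spin": 0},
    {"xyz": [0, -0.07, 0], "spin": 0},
    {"xyz": [0, 0, 0], "spin": 0},
    {"xyz": [0, 0, 0], "spin": 0},
    {"xyz": [0, 0, 0], "spin": 0}
  ]
}}

```text
time: 72.9
tool_pos: [609.2, 137.0, 215.0]
tcp_rot: [3.142, -0.0, 0.066]
contact_force: [-0.7, -0.2, -0.9]
grip_width: 25.5
finger_force: 30.0
```

Run:
```python
from h import *
go(609,141.6,172,0.067)
```

```text
pos [609.2 137.  215. ] yaw [ 3.142 -0.     0.066] -> xyz [ 0.   -0.06  0.54] spin -0.01 t 72.9
```

{"method": "jog_arm", "body": {
  "targets": [
    {"xyz": [0, -0.06, 0.08], "spin": 0},
    {"xyz": [0, 0, 0.12], "spin": 0},
    {"xyz": [0, 0, 0.12], "spin": 0},
    {"xyz": [0, 0, 0.08], "spin": 0},
    {"xyz": [0, 0, 0.05], "spin": 0},
    {"xyz": [0, 0, 0.05], "spin": 0},
    {"xyz": [0, 0, 0.03], "spin": 0},
    {"xyz": [0, 0, 0], "spin": 0},
    {"xyz": [0, 0, 0], "spin": 0},
    {"xyz": [0, 0, 0], "spin": 0}
  ]
}}

```text
time: 74.15
tool_pos: [609.1, 142.6, 172.5]
tcp_rot: [-3.142, -0.0, 0.067]
contact_force: [-0.0, 0.1, -0.4]
grip_width: 25.3
finger_force: 30.0
```

```bash
python3 wt.py; python3 -c "
from h import *
go(609,141.6,169.7,.067)"
```

```text
[-0.18  0.16 -0.76] [-0.05   0.171 -0.016] 29.999894499778748 74.55
pos [609.  142.6 172.3] yaw [-3.142 -0.     0.067] -> xyz [-0.    0.01  0.03] spin -0.0 t 74.55
```

{"method": "jog_arm", "body": {
  "targets": [
    {"xyz": [0, 0, 0.02], "spin": 0},
    {"xyz": [0, 0, 0.02], "spin": 0},
    {"xyz": [0, 0, 0.01], "spin": 0},
    {"xyz": [0, 0, 0], "spin": 0},
    {"xyz": [0, 0, 0], "spin": 0},
    {"xyz": [0, 0, 0], "spin": 0},
    {"xyz": [0, 0, 0], "spin": 0},
    {"xyz": [0, 0, 0], "spin": 0},
    {"xyz": [0, 0, 0], "spin": 0},
    {"xyz": [0, 0, 0], "spin": 0}
  ]
}}

```text
time: 75.8
tool_pos: [609.1, 142.6, 169.7]
tcp_rot: [-3.142, -0.001, 0.067]
contact_force: [-3.1, -0.5, 7.3]
grip_width: 25.1
finger_force: 30.0
```

The lid seated at exactly the expected height (TCP 169.7). I release it and measure the jars again.

{"method": "jog_arm", "body": {
  "targets": [
    {"xyz": [0, 0, -0.01], "spin": 0},
    {"xyz": [0, 0, 0], "spin": 0},
    {"xyz": [0, 0, 0], "spin": 0},
    {"xyz": [0, 0, 0], "spin": 0},
    {"xyz": [0, 0, -0.1], "spin": 0},
    {"xyz": [0, 0, -0.3], "spin": 0},
    {"xyz": [0, 0, -0.4], "spin": 0},
    {"xyz": [0, 0, -0.4], "spin": 0},
    {"xyz": [0, 0, -0.2], "spin": 0},
    {"xyz": [0, 0, 0], "spin": 0}
  ],
  "gripper": 100
}}

```text
time: 77.05
tool_pos: [609.6, 142.7, 283.0]
tcp_rot: [-3.141, -0.004, 0.067]
contact_force: [0.0, 0.0, -0.4]
grip_width: 91.7
finger_force: 0.0
```

```bash
cat > jars.py <<'E'
from h import *
s=bot.capture('scene');t=bot.capture('top');cv2.imwrite('pics/s6.png',s);cv2.imwrite('pics/t6.png',t)
gt=cv2.cvtColor(t,cv2.COLOR_BGR2GRAY);gs=cv2.cvtColor(s,cv2.COLOR_BGR2GRAY)
R=cv2.resize(gt[185:240,220:380],None,fx=6,fy=6,interpolation=cv2.INTER_CUBIC)
c=cv2.HoughCircles(R,cv2.HOUGH_GRADIENT,1.5,90,param1=60,param2=18,minRadius=48,maxRadius=66)
for u,v,r in (c[0] if c is not None else []): print('top',round(u/6+220,1),round(v/6+185,1),round(r/6,1),plane('top',u/6+220,v/6+185,85).round(0))
for x,y in((410,75),(410,-52),(400,-298)): print('pred scene',proj('scene',[x,y,85]).round(0))
E
python3 jars.py
```

```text
pred scene [270. 200.]
pred scene [243. 173.]
pred scene [200. 128.]
```

Run:
```python
from h import *
np.set_printoptions(linewidth=250,threshold=100000)
t=cv2.imread('pics/t6.png');gt=cv2.cvtColor(t,cv2.COLOR_BGR2GRAY)
print(gt[206:236:1,336:372:1])
s=cv2.imread('pics/s6.png');gs=cv2.cvtColor(s,cv2.COLOR_BGR2GRAY)
print(gs[120:162:2,186:226:1])
```

```text
[[117 116 116 116 115 116 115 117 118 116 117 117 115 115 115 116 114 115 117 116 116 117 116 117 120 120 120 120 119 118 118 117 118 119 119 120]
 [118 117 116 116 116 117 117 118 116 116 118 117 117 117 117 117 116 116 117 117 117 117 117 118 119 118 119 118 118 118 118 118 118 120 120 120]
 [117 116 116 116 117 117 118 118 116 116 117 118 116 116 117 117 116 116 117 116 116 115 115 117 118 117 118 117 118 118 118 117 118 119 119 118]
 [116 115 115 115 117 117 119 117 116 116 116 116 117 116 117 116 115 116 115 115 116 116 116 117 118 116 118 118 118 116 117 117 118 119 118 117]
 [115 115 115 115 115 116 115 115 116 116 116 117 117 118 115 114 114 118 119 119 120 120 119 118 119 118 117 118 117 117 116 116 117 118 118 118]
 [113 115 116 115 115 115 116 115 115 116 116 115 118 120 117 115 119 123 126 127 128 128 125 125 123 120 118 118 117 118 116 117 116 117 118 118]
 [114 114 115 114 115 115 117 117 116 117 113 112 113 118 119 122 125 128 130 130 130 130 129 128 127 124 121 119 118 119 119 117 117 118 118 118]
 [114 114 113 114 114 115 116 117 114 111 104  99 102 113 122 128 130 1
[... 6034 characters left out ...]
71  75  76  79  79  80  81  81  79  80  78  73]
 [126 106  96  90  96 100  96  89  89  89  89  89  89  88  87  87  88  79  69  67  65  67  76  90  86  74  71  71  73  73  71  71  71  71  71  70  70  70  69  69]
 [ 92  90  92 103  99  88  91  90  90  89  89  88  88  88  88  87  83  81  75  67  67  65  65  67  83 105 122 121 113 104  91  82  77  74  73  72  73  73  77  84]
 [ 92  92  93  97  93  91  91  91  90  87  91  89  88  85  79  75  74  81 160 152  68  67  66  66  66  64  68  76  87 102 117 127 133 133 132 132 132 134 133 132]
 [ 84  89  93  92  93  91  92  92  90  90  92  90  87  77  73  73  76  75 117 139 118  81  68  67  66  67  66  67  64  65  65  65  66  67  68  67  68  67  66  61]]
```

{"method": "jog_arm", "body": {
  "targets": [
    {"xyz": [0, 0, 0], "spin": -1},
    {"xyz": [0, 0, 0], "spin": -1},
    {"xyz": [0, 0, 0], "spin": -1},
    {"xyz": [0, 0, 0], "spin": -1},
    {"xyz": [0, 0, 0], "spin": -1},
    {"xyz": [0, 0, 0], "spin": -1},
    {"xyz": [0, 0, 0], "spin": -1},
    {"xyz": [0, 0, 0], "spin": -1},
    {"xyz": [0, 0, 0], "spin": -1},
    {"xyz": [0, 0, 0], "spin": -1}
  ]
}}

```text
time: 78.4
tool_pos: [608.5, 142.5, 279.7]
tcp_rot: [-3.139, 0.001, 1.07]
contact_force: [-0.5, 0.4, -0.3]
grip_width: 91.6
finger_force: 0.0
```

{"method": "jog_arm", "body": {
  "targets": [
    {"xyz": [0, 0, 0], "spin": -1},
    {"xyz": [0, 0, 0], "spin": -1},
    {"xyz": [0, 0, 0], "spin": -1},
    {"xyz": [0, 0, 0], "spin": -1},
    {"xyz": [0, 0, 0], "spin": -1},
    {"xyz": [0, 0, 0], "spin": -0.7},
    {"xyz": [0.3, 0, 0], "spin": 0},
    {"xyz": [0.3, 0, 0], "spin": 0},
    {"xyz": [0.3, 0, 0], "spin": 0},
    {"xyz": [0.3, 0, 0], "spin": 0}
  ]
}}

```text
time: 79.65
tool_pos: [602.3, 239.1, 279.9]
tcp_rot: [-3.14, 0.0, 1.637]
contact_force: [0.3, -0.1, -1.1]
grip_width: 91.7
finger_force: 0.0
```

```bash
cat > caps.py <<'E'
from h import *
s=bot.capture('scene');t=bot.capture('top');cv2.imwrite('pics/s7.png',s);cv2.imwrite('pics/t7.png',t)
g=cv2.GaussianBlur(cv2.cvtColor(t,cv2.COLOR_BGR2GRAY),(3,3),0).astype(int)[190:240,225:380]
m=cv2.morphologyEx(((g>122)&(g<150)).astype(np.uint8),cv2.MORPH_OPEN,np.ones((3,3),np.uint8))
k,l,st,c=cv2.connectedComponentsWithStats(m)
for i in range(1,k):
    if st[i,4]>60:
        u,v=st[i,0]+225+(st[i,2]-1)/2,st[i,1]+190+(st[i,3]-1)/2; print('top',u,v,st[i,2:],plane('top',u,v,85).round(0))
gs=cv2.cvtColor(s,cv2.COLOR_BGR2GRAY).astype(int)
w=((s.min(2)>172)).astype(np.uint8)[110:240,180:300]
k,l,st,c=cv2.connectedComponentsWithStats(w)
for i in range(1,k):
    if st[i,4]>25: print('scene white',(c[i]+[180,110]).round(1),st[i]+[180,110,0,0,0])
E
python3 caps.py;python3 - <<'E'
from h import *
for n,u,v in(('scene',269.5,202.5),('scene',241.5,174.5),('top',281,209)): print(n,plane(n,u,v,85).round(1))
print(bot.get_obs()['tool_pos'],bot.get_obs()['tcp_rot'])
E
```

```text
top 281.0 208.5 [ 15  16 200] [414. -60.  85.]
top 241.0 209.0 [ 15  15 182] [413.  69.  85.]
top 357.0 219.0 [ 17  17 211] [ 379. -304.   85.]
top 312.5 233.5 [ 42  12 291] [ 334. -160.   85.]
scene white [263.2 112.2] [255 110  15   7  54]
scene white [276.3 117.4] [274 115   6   7  28]
scene white [197.  191.2] [180 172  38  37 260]
scene white [194.8 217.9] [ 180  183   45   57 1369]
scene [418.5  81.1  85. ]
scene [416.7 -52.   85. ]
top [412.6 -59.7  85. ]
[601.96479457 240.75163451 280.11533967] [-3.14004233e+00 -5.23366710e-04  1.63951467e+00]
```

{"method": "jog_arm", "body": {
  "targets": [
    {"xyz": [-0.1, -0.15, 0], "spin": 0},
    {"xyz": [-0.25, -0.3, 0.1], "spin": 0},
    {"xyz": [-0.3, -0.4, 0.2], "spin": 0},
    {"xyz": [-0.3, -0.4, 0.3], "spin": 0},
    {"xyz": [-0.3, -0.4, 0.3], "spin": 0},
    {"xyz": [-0.3, -0.4, 0.3], "spin": 0},
    {"xyz": [-0.25, -0.3, 0.3], "spin": 0},
    {"xyz": [-0.11, -0.11, 0.3], "spin": 0},
    {"xyz": [0, 0, 0.1], "spin": 0},
    {"xyz": [0, 0, 0], "spin": 0}
  ]
}}

```text
time: 81.0
tool_pos: [416.9, 72.9, 129.2]
tcp_rot: [3.142, -0.0, 1.637]
contact_force: [-0.8, -0.6, 1.2]
grip_width: 91.6
finger_force: 0.0
```

Run:
```python
from h import *
go(416,75,35,1.64)
```

```text
pos [416.9  72.9 129.2] yaw [ 3.142 -0.     1.637] -> xyz [ 0.03 -0.01  1.18] spin -0.03 t 81.0
```

{"method": "jog_arm", "body": {
  "targets": [
    {"xyz": [0.03, 0, 0.15], "spin": 0},
    {"xyz": [0, 0, 0.2], "spin": 0},
    {"xyz": [0, 0, 0.2], "spin": 0},
    {"xyz": [0, 0, 0.25], "spin": 0},
    {"xyz": [0, 0, 0.2], "spin": 0},
    {"xyz": [0, 0, 0.12], "spin": 0},
    {"xyz": [0, 0, 0.06], "spin": 0},
    {"xyz": [0, 0, 0], "spin": 0},
    {"xyz": [0, 0, 0], "spin": 0},
    {"xyz": [0, 0, 0], "spin": 0}
  ]
}}

```text
time: 82.25
tool_pos: [416.6, 75.3, 35.1]
tcp_rot: [3.141, -0.0, 1.637]
contact_force: [0.1, -0.3, -1.4]
grip_width: 91.9
finger_force: 0.0
```

{"method": "jog_arm", "body": {
  "targets": [
    {"xyz": [0, 0, 0], "spin": 0},
    {"xyz": [0, 0, 0], "spin": 0},
    {"xyz": [0, 0, 0], "spin": 0},
    {"xyz": [0, 0, 0], "spin": 0},
    {"xyz": [0, 0, 0], "spin": 0},
    {"xyz": [0, 0, 0], "spin": 0},
    {"xyz": [0, 0, 0], "spin": 0},
    {"xyz": [0, 0, 0], "spin": 0},
    {"xyz": [0, 0, 0], "spin": 0},
    {"xyz": [0, 0, 0], "spin": 0}
  ],
  "gripper": 0
}}

```text
time: 83.5
tool_pos: [416.4, 75.3, 34.7]
tcp_rot: [3.141, -0.0, 1.637]
contact_force: [-0.9, 0.3, 0.3]
grip_width: 61.7
finger_force: 30.0
```

{"method": "jog_arm", "body": {
  "targets": [
    {"xyz": [0, 0, -0.15], "spin": 0},
    {"xyz": [0, 0, -0.35], "spin": 0},
    {"xyz": [0, 0, -0.4], "spin": 0},
    {"xyz": [0, 0.1, -0.4], "spin": 0},
    {"xyz": [-0.02, 0.25, -0.3], "spin": 0},
    {"xyz": [-0.1, 0.4, -0.1], "spin": 0},
    {"xyz": [-0.1, 0.5, 0], "spin": 0},
    {"xyz": [-0.1, 0.5, 0], "spin": 0},
    {"xyz": [-0.1, 0.45, 0], "spin": 0},
    {"xyz": [0, 0.25, 0], "spin": 0}
  ]
}}

```text
time: 84.75
tool_pos: [615.8, 54.1, 171.2]
tcp_rot: [3.14, 0.0, 1.636]
contact_force: [0.5, -0.4, -1.2]
grip_width: 61.5
finger_force: 30.0
```

Run:
```python
from h import *
go(614.8,55,121,1.64)
```

```text
pos [615.8  54.1 171.2] yaw [3.14  0.    1.636] -> xyz [ 0.01 -0.01  0.63] spin -0.04 t 84.75
```

{"method": "jog_arm", "body": {
  "targets": [
    {"xyz": [0.01, -0.01, 0.1], "spin": 0},
    {"xyz": [0, 0, 0.15], "spin": 0},
    {"xyz": [0, 0, 0.15], "spin": 0},
    {"xyz": [0, 0, 0.12], "spin": 0},
    {"xyz": [0, 0, 0.07], "spin": 0},
    {"xyz": [0, 0, 0.04], "spin": 0},
    {"xyz": [0, 0, 0], "spin": 0},
    {"xyz": [0, 0, 0], "spin": 0},
    {"xyz": [0, 0, 0], "spin": 0},
    {"xyz": [0, 0, 0], "spin": 0}
  ]
}}

```text
time: 86.0
tool_pos: [613.3, 55.5, 120.5]
tcp_rot: [3.141, -0.0, 1.637]
contact_force: [-0.3, -0.1, -2.1]
grip_width: 61.6
finger_force: 30.0
```

```bash
python3 wt.py
```

```text
[-0.29 -0.26 -1.72] [-0.072  0.053 -0.005] 29.99924272298813 86.4
```

{"method": "jog_arm", "body": {
  "targets": [
    {"xyz": [0, 0, 0.015], "spin": 0},
    {"xyz": [0, 0, 0], "spin": 0},
    {"xyz": [0, 0, 0], "spin": 0},
    {"xyz": [0, 0, 0], "spin": 0},
    {"xyz": [0, 0, 0], "spin": 0},
    {"xyz": [0, 0, 0], "spin": 0},
    {"xyz": [0, 0, 0], "spin": 0},
    {"xyz": [0, 0, 0], "spin": 0},
    {"xyz": [0, 0, 0], "spin": 0},
    {"xyz": [0, 0, 0], "spin": 0}
  ]
}}

```text
time: 87.65
tool_pos: [613.3, 55.5, 119.7]
tcp_rot: [3.141, 0.0, 1.637]
contact_force: [-1.3, -0.5, 5.0]
grip_width: 61.6
finger_force: 30.0
```

{"method": "jog_arm", "body": {
  "targets": [
    {"xyz": [0, 0, 0], "spin": 0},
    {"xyz": [0, 0, 0], "spin": 0},
    {"xyz": [0, 0, 0], "spin": 0},
    {"xyz": [0, 0, 0], "spin": 0},
    {"xyz": [0, 0, -0.1], "spin": 0},
    {"xyz": [0, 0, -0.2], "spin": 0},
    {"xyz": [0, 0, -0.3], "spin": 0},
    {"xyz": [0, 0, -0.4], "spin": 0},
    {"xyz": [-0.3, -0.2, -0.2], "spin": 0},
    {"xyz": [-0.3, -0.4, 0], "spin": 0}
  ],
  "gripper": 100
}}

```text
time: 88.9
tool_pos: [569.6, 3.8, 218.0]
tcp_rot: [3.136, 0.001, 1.638]
contact_force: [-0.0, -0.9, -0.3]
grip_width: 91.9
finger_force: 0.0
```

```bash
python3 caps.py
python3 - <<'E'
from h import *
go(415,-56,130,1.64)
E
```

```text
top 282.0 208.0 [ 15  17 209] [416. -63.  85.]
top 357.0 219.0 [ 17  17 233] [ 379. -304.   85.]
top 312.5 233.0 [ 44  13 319] [ 335. -160.   85.]
scene white [187.3 212.5] [180 183  22  57 714]
scene white [201.3 195.1] [194 186  17  17 103]
scene white [228.2 232. ] [209 222  43  18 389]
pos [566.7   2.5 217. ] yaw [3.141e+00 1.000e-03 1.635e+00] -> xyz [-0.61 -1.94  1.09] spin -0.05 t 89.0
```

{"method": "jog_arm", "body": {
  "targets": [
    {"xyz": [-0.05, -0.2, 0], "spin": 0},
    {"xyz": [-0.1, -0.3, 0], "spin": 0},
    {"xyz": [-0.1, -0.35, 0.1], "spin": 0},
    {"xyz": [-0.1, -0.35, 0.2], "spin": 0},
    {"xyz": [-0.1, -0.35, 0.3], "spin": 0},
    {"xyz": [-0.1, -0.29, 0.3], "spin": 0},
    {"xyz": [-0.06, -0.1, 0.2], "spin": 0},
    {"xyz": [0, 0, 0], "spin": 0},
    {"xyz": [0, 0, 0], "spin": 0},
    {"xyz": [0, 0, 0], "spin": 0}
  ]
}}

```text
time: 90.25
tool_pos: [417.9, -54.5, 127.9]
tcp_rot: [3.14, 0.001, 1.637]
contact_force: [0.2, 0.7, -1.0]
grip_width: 92.1
finger_force: 0.0
```

{"method": "jog_arm", "body": {
  "targets": [
    {"xyz": [0, 0, 0.15], "spin": 0},
    {"xyz": [0, 0, 0.2], "spin": 0},
    {"xyz": [0, 0, 0.2], "spin": 0},
    {"xyz": [0, 0, 0.25], "spin": 0},
    {"xyz": [0, 0, 0.2], "spin": 0},
    {"xyz": [0, 0, 0.12], "spin": 0},
    {"xyz": [0, 0, 0.06], "spin": 0},
    {"xyz": [0, 0, 0], "spin": 0},
    {"xyz": [0, 0, 0], "spin": 0},
    {"xyz": [0, 0, 0], "spin": 0}
  ]
}}

```text
time: 91.5
tool_pos: [417.1, -54.6, 33.1]
tcp_rot: [3.141, 0.0, 1.637]
contact_force: [-0.4, -0.2, 0.2]
grip_width: 91.9
finger_force: 0.0
```

{"method": "jog_arm", "body": {
  "targets": [
    {"xyz": [0, 0, 0], "spin": 0},
    {"xyz": [0, 0, 0], "spin": 0},
    {"xyz": [0, 0, 0], "spin": 0},
    {"xyz": [0, 0, 0], "spin": 0},
    {"xyz": [0, 0, 0], "spin": 0},
    {"xyz": [0, 0, 0], "spin": 0},
    {"xyz": [0, 0, 0], "spin": 0},
    {"xyz": [0, 0, 0], "spin": 0},
    {"xyz": [0, 0, 0], "spin": 0},
    {"xyz": [0, 0, 0], "spin": 0}
  ],
  "gripper": 0
}}

```text
time: 92.75
tool_pos: [416.8, -54.5, 32.7]
tcp_rot: [-3.142, -0.0, 1.637]
contact_force: [-2.7, 1.1, 2.0]
grip_width: 61.7
finger_force: 30.0
```

Run:
```python
from h import *
go(634.1-.069*(199),-21,171,1.64)
```

```text
pos [416.8 -54.5  32.7] yaw [-3.142 -0.     1.637] -> xyz [ 0.25  2.57 -1.73] spin -0.03 t 92.75
```

{"method": "jog_arm", "body": {
  "targets": [
    {"xyz": [0, 0, -0.15], "spin": 0},
    {"xyz": [0, 0, -0.35], "spin": 0},
    {"xyz": [0, 0, -0.4], "spin": 0},
    {"xyz": [0, 0.1, -0.4], "spin": 0},
    {"xyz": [0, 0.25, -0.3], "spin": 0},
    {"xyz": [0.05, 0.4, -0.13], "spin": 0},
    {"xyz": [0.05, 0.5, 0], "spin": 0},
    {"xyz": [0.05, 0.5, 0], "spin": 0},
    {"xyz": [0.05, 0.5, 0], "spin": 0},
    {"xyz": [0.05, 0.31, 0], "spin": 0}
  ]
}}

```text
time: 94.0
tool_pos: [621.8, -20.7, 171.7]
tcp_rot: [3.14, 0.0, 1.637]
contact_force: [-0.1, -0.8, -1.8]
grip_width: 61.9
finger_force: 30.0
```

{"method": "jog_arm", "body": {
  "targets": [
    {"xyz": [0, 0, 0.1], "spin": 0},
    {"xyz": [0, 0, 0.15], "spin": 0},
    {"xyz": [0, 0, 0.15], "spin": 0},
    {"xyz": [0, 0, 0.1], "spin": 0},
    {"xyz": [0, 0, 0.07], "spin": 0},
    {"xyz": [0, 0, 0.03], "spin": 0},
    {"xyz": [0, 0, 0], "spin": 0},
    {"xyz": [0, 0, 0], "spin": 0},
    {"xyz": [0, 0, 0], "spin": 0},
    {"xyz": [0, 0, 0], "spin": 0}
  ]
}}

```text
time: 95.25
tool_pos: [619.9, -21.1, 123.3]
tcp_rot: [3.141, -0.0, 1.637]
contact_force: [-0.0, 0.6, -1.5]
grip_width: 61.8
finger_force: 30.0
```

Another 5.6 mm down, then release.

{"method": "jog_arm", "body": {
  "targets": [
    {"xyz": [0, 0, 0.03], "spin": 0},
    {"xyz": [0, 0, 0.03], "spin": 0},
    {"xyz": [0, 0, 0.012], "spin": 0},
    {"xyz": [0, 0, 0], "spin": 0},
    {"xyz": [0, 0, 0], "spin": 0},
    {"xyz": [0, 0, 0], "spin": 0},
    {"xyz": [0, 0, 0], "spin": 0},
    {"xyz": [0, 0, 0], "spin": 0},
    {"xyz": [0, 0, 0], "spin": 0},
    {"xyz": [0, 0, 0], "spin": 0}
  ]
}}

```text
time: 96.5
tool_pos: [619.7, -21.1, 117.7]
tcp_rot: [3.142, -0.0, 1.637]
contact_force: [-2.3, 0.9, 5.6]
grip_width: 61.7
finger_force: 30.0
```

{"method": "jog_arm", "body": {
  "targets": [
    {"xyz": [0, 0, 0], "spin": 0},
    {"xyz": [0, 0, 0], "spin": 0},
    {"xyz": [0, 0, 0], "spin": 0},
    {"xyz": [0, 0, 0], "spin": 0},
    {"xyz": [0, 0, -0.1], "spin": 0},
    {"xyz": [0, 0, -0.2], "spin": 0},
    {"xyz": [0, 0, -0.3], "spin": 0},
    {"xyz": [0, 0, -0.4], "spin": 0},
    {"xyz": [0, -0.3, -0.2], "spin": 0},
    {"xyz": [-0.2, -0.4, 0], "spin": 0}
  ],
  "gripper": 100
}}

```text
time: 97.75
tool_pos: [565.7, -40.4, 216.3]
tcp_rot: [3.136, 0.001, 1.638]
contact_force: [-0.6, -0.8, 0.0]
grip_width: 92.1
finger_force: 0.0
```

```bash
python3 caps.py
python3 - <<'E'
from h import *
go(382,-298,130,1.64)
s=cv2.imread('pics/s7.png')
# jar C cap in scene: darker grey ellipse ~ (109) with white body under it
g=cv2.cvtColor(s,cv2.COLOR_BGR2GRAY); np.set_printoptions(linewidth=250,threshold=100000); print(g[118:164:2,184:236:1])
E
```

```text
top 357.5 219.0 [ 18  17 236] [ 379. -306.   85.]
top 312.5 233.0 [ 44  13 320] [ 335. -160.   85.]
scene white [191.8 185.6] [183 179  19  16  71]
scene white [188.5 230.9] [180 219  23  21 243]
scene white [228.2 231.9] [209 221  43  19 393]
pos [563.2 -41.7 215.3] yaw [3.141e+00 1.000e-03 1.636e+00] -> xyz [-3.05 -2.47  1.07] spin -0.04 t 97.85
[[ 94  98  99 101 102 103 101 102 102  99  98  97  93  89  82  76  70  65  63  61  60  63  59  55  79 117 137 139 139 139 138 134 121 107  90  77  73  72  73  72  72  71  72  70  76  89  98  99 129 151 155 157]
 [ 70  72  72  72  74  72  73  74  72  69  68  67  66  64  62  63  62  62  68  83  91  76  56  54  79 116 136 138 138 138 137 137 137 134 120 100  80  69  68  72  72  73  76  88  97  98  98 129 153 158 159 159]
 [ 83  75  69  68  67  65  66  66  67  65  65  65  68  71  81  92 104 112 112  92  65  53  54  52  83 122 138 138 139 139 139 137 133 128 107  76  62  61  64  68  79  90  96  98 130 149 155 159 158 159 159 159]
 [109 114 116 116 113 110 111 109 111 114 117 120 123 124 123 117 100  78  60  53  56  53  53  65 110 137 139 140 136
[... 3403 characters left out ...]
0 159 162 161 160 161 159 159 160 161 160 159 160 162 163 162 161]
 [ 91 115 144 159 161 160 156 144 124 101  93  89  85  93 122 144 155 161 162 164 164 161 160 159 160 143 102  66  64  64  88 119 130 131 138 153 161 162 163 162 160 160 161 160 159 161 160 159 158 161 161 162]
 [ 88 107 131 145 136 112 105 107 104 102 112 134 148 157 159 162 163 162 162 163 163 162 162 161 160 154 133 105  78  66  85 115 129 142 156 161 162 164 162 159 162 162 161 159 159 160 162 161 161 160 162 162]
 [ 83  85  90  90  88  98 109 122 141 155 160 161 162 161 162 161 160 160 162 165 165 164 163 162 162 162 160 153 139 118 100 114 143 156 159 160 160 159 161 160 160 159 159 159 159 160 158 157 157 159 159 159]]
```

{"method": "jog_arm", "body": {
  "targets": [
    {"xyz": [-0.2, -0.15, 0], "spin": 0},
    {"xyz": [-0.35, -0.3, 0], "spin": 0},
    {"xyz": [-0.4, -0.35, 0], "spin": 0},
    {"xyz": [-0.4, -0.35, 0], "spin": 0},
    {"xyz": [-0.4, -0.35, 0.1], "spin": 0},
    {"xyz": [-0.4, -0.35, 0.2], "spin": 0},
    {"xyz": [-0.4, -0.3, 0.25], "spin": 0},
    {"xyz": [-0.3, -0.2, 0.25], "spin": 0},
    {"xyz": [-0.15, -0.1, 0.2], "spin": 0},
    {"xyz": [-0.05, -0.02, 0.07], "spin": 0}
  ]
}}

```text
time: 99.1
tool_pos: [383.2, -298.2, 127.1]
tcp_rot: [-3.141, -0.001, 1.635]
contact_force: [-0.8, 0.8, 0.4]
grip_width: 91.9
finger_force: 0.0
```

Run:
```python
from h import *
go(381.5,-298,34,1.64)
```

```text
pos [ 383.2 -298.2  127.1] yaw [-3.141e+00 -1.000e-03  1.635e+00] -> xyz [ 0.   -0.02  1.16] spin -0.05 t 99.1
```

{"method": "jog_arm", "body": {
  "targets": [
    {"xyz": [0, -0.02, 0.15], "spin": 0},
    {"xyz": [0, 0, 0.2], "spin": 0},
    {"xyz": [0, 0, 0.2], "spin": 0},
    {"xyz": [0, 0, 0.25], "spin": 0},
    {"xyz": [0, 0, 0.2], "spin": 0},
    {"xyz": [0, 0, 0.1], "spin": 0},
    {"xyz": [0, 0, 0.06], "spin": 0},
    {"xyz": [0, 0, 0], "spin": 0},
    {"xyz": [0, 0, 0], "spin": 0},
    {"xyz": [0, 0, 0], "spin": 0}
  ]
}}

```text
time: 100.35
tool_pos: [382.5, -297.5, 35.3]
tcp_rot: [3.141, 0.001, 1.637]
contact_force: [-0.2, -0.5, 0.0]
grip_width: 91.9
finger_force: 0.0
```

{"method": "jog_arm", "body": {
  "targets": [
    {"xyz": [0, 0, 0], "spin": 0},
    {"xyz": [0, 0, 0], "spin": 0},
    {"xyz": [0, 0, 0], "spin": 0},
    {"xyz": [0, 0, 0], "spin": 0},
    {"xyz": [0, 0, 0], "spin": 0},
    {"xyz": [0, 0, 0], "spin": 0},
    {"xyz": [0, 0, 0], "spin": 0},
    {"xyz": [0, 0, 0], "spin": 0},
    {"xyz": [0, 0, 0], "spin": 0},
    {"xyz": [0, 0, 0], "spin": 0}
  ],
  "gripper": 0
}}

```text
time: 101.6
tool_pos: [382.2, -297.2, 34.9]
tcp_rot: [-3.141, -0.0, 1.637]
contact_force: [-3.4, 0.5, 3.5]
grip_width: 61.7
finger_force: 30.0
```

Run:
```python
from h import *
go(634.1-.069*(125),-95,190,1.64)
```

```text
pos [ 382.2 -297.2   34.9] yaw [-3.141 -0.     1.637] -> xyz [ 2.32  3.2  -1.94] spin -0.03 t 101.6
```

{"method": "jog_arm", "body": {
  "targets": [
    {"xyz": [0, 0, -0.15], "spin": 0},
    {"xyz": [0, 0, -0.35], "spin": 0},
    {"xyz": [0.1, 0, -0.4], "spin": 0},
    {"xyz": [0.25, 0, -0.4], "spin": 0},
    {"xyz": [0.35, 0.05, -0.35], "spin": 0},
    {"xyz": [0.4, 0.1, -0.2], "spin": 0},
    {"xyz": [0.4, 0.2, -0.09], "spin": 0},
    {"xyz": [0.4, 0.3, 0], "spin": 0},
    {"xyz": [0.3, 0.35, 0], "spin": 0},
    {"xyz": [0.12, 0.4, 0], "spin": 0}
  ]
}}

```text
time: 102.85
tool_pos: [482.8, -103.1, 191.1]
tcp_rot: [3.14, 0.0, 1.638]
contact_force: [0.7, -0.8, -1.4]
grip_width: 61.9
finger_force: 30.0
```

{"method": "jog_arm", "body": {
  "targets": [
    {"xyz": [0, 0.4, 0], "spin": 0},
    {"xyz": [0, 0.4, 0], "spin": 0},
    {"xyz": [0, 0.4, 0], "spin": 0},
    {"xyz": [0, 0.3, 0], "spin": 0},
    {"xyz": [0, 0.2, 0], "spin": 0},
    {"xyz": [0, 0.1, 0], "spin": 0},
    {"xyz": [0, 0, 0], "spin": 0},
    {"xyz": [0, 0, 0], "spin": 0},
    {"xyz": [0, 0, 0], "spin": 0},
    {"xyz": [0, 0, 0], "spin": 0}
  ]
}}

```text
time: 104.1
tool_pos: [625.3, -95.3, 190.4]
tcp_rot: [3.141, -0.0, 1.637]
contact_force: [-0.8, -0.0, -2.7]
grip_width: 61.6
finger_force: 30.0
```

Run:
```python
from h import *
go(625.5,-95,119.9,1.64)
t=bot.capture('top');cv2.imwrite('pics/t8.png',t);s=bot.capture('scene');cv2.imwrite('pics/s8.png',s)
```

```text
pos [625.3 -95.3 190.4] yaw [ 3.141 -0.     1.637] -> xyz [0.   0.   0.88] spin -0.03 t 104.1
```

{"method": "jog_arm", "body": {
  "targets": [
    {"xyz": [0, 0, 0.1], "spin": 0},
    {"xyz": [0, 0, 0.15], "spin": 0},
    {"xyz": [0, 0, 0.15], "spin": 0},
    {"xyz": [0, 0, 0.15], "spin": 0},
    {"xyz": [0, 0, 0.15], "spin": 0},
    {"xyz": [0, 0, 0.1], "spin": 0},
    {"xyz": [0, 0, 0.05], "spin": 0},
    {"xyz": [0, 0, 0.03], "spin": 0},
    {"xyz": [0, 0, 0.005], "spin": 0},
    {"xyz": [0, 0, 0], "spin": 0}
  ]
}}

```text
time: 105.45
tool_pos: [625.7, -95.3, 120.0]
tcp_rot: [3.141, 0.0, 1.637]
contact_force: [-1.2, -1.1, 1.5]
grip_width: 61.5
finger_force: 30.0
```

{"method": "jog_arm", "body": {
  "targets": [
    {"xyz": [0, 0, 0], "spin": 0},
    {"xyz": [0, 0, 0], "spin": 0},
    {"xyz": [0, 0, 0], "spin": 0},
    {"xyz": [0, 0, 0], "spin": 0},
    {"xyz": [0, 0, -0.1], "spin": 0},
    {"xyz": [0, 0, -0.25], "spin": 0},
    {"xyz": [0, 0, -0.35], "spin": 0},
    {"xyz": [0, 0, -0.4], "spin": 0},
    {"xyz": [0, 0, -0.4], "spin": 0},
    {"xyz": [0, 0, -0.3], "spin": 0}
  ],
  "gripper": 100
}}

```text
time: 106.7
tool_pos: [625.8, -95.3, 265.7]
tcp_rot: [3.139, 0.001, 1.637]
contact_force: [0.2, -0.0, -0.3]
grip_width: 91.7
finger_force: 0.0
```

{"method": "jog_arm", "body": {
  "targets": [
    {"xyz": [-0.15, 0, 0], "spin": 0},
    {"xyz": [-0.25, 0, 0], "spin": 0},
    {"xyz": [-0.35, 0, 0], "spin": 0},
    {"xyz": [-0.35, 0, 0], "spin": 0},
    {"xyz": [-0.25, 0, 0], "spin": 0},
    {"xyz": [-0.15, 0, 0], "spin": 0},
    {"xyz": [-0.08, 0, 0], "spin": 0},
    {"xyz": [0, 0, 0], "spin": 0},
    {"xyz": [0, 0, 0], "spin": 0},
    {"xyz": [0, 0, 0], "spin": 0}
  ]
}}

```text
time: 107.95
tool_pos: [634.0, -220.6, 263.6]
tcp_rot: [3.141, -0.0, 1.638]
contact_force: [0.4, -1.4, 0.4]
grip_width: 91.6
finger_force: 0.0
```

Run:
```python
from h import *
go(634,-225,147.5,1.644)
t=bot.capture('top');s=bot.capture('scene');cv2.imwrite('pics/t9.png',t);cv2.imwrite('pics/s9.png',s)
# jar caps in trough seen by scene: cap grey vs white trough
g=cv2.cvtColor(s,cv2.COLOR_BGR2GRAY)
for y in(55,-21,-95):
    x=634.1-.069*(y+220)
    for z in(168,110):
        u,v=proj('scene',[x,y,z]).round().astype(int); print(y,z,(u,v),s[v-1:v+2,u-1:u+2].reshape(-1,3).mean(0).round())
u,v=proj('scene',[609,141.6,175]).round().astype(int); print('knob',(u,v),g[v-2:v+3,u-2:u+3].mean())
```

```text
pos [ 634.  -220.6  263.6] yaw [ 3.141 -0.     1.638] -> xyz [-0.05 -0.    1.45] spin -0.06 t 107.95
55 168 (np.int64(204), np.int64(213)) [169. 163. 163.]
55 110 (np.int64(206), np.int64(226)) [141. 140. 140.]
-21 168 (np.int64(186), np.int64(195)) [167. 162. 161.]
-21 110 (np.int64(189), np.int64(209)) [150. 151. 151.]
-95 168 (np.int64(170), np.int64(179)) [166. 161. 161.]
-95 110 (np.int64(173), np.int64(193)) [147. 148. 147.]
knob (np.int64(226), np.int64(232)) 83.6
```

{"method": "jog_arm", "body": {
  "targets": [
    {"xyz": [-0.05, 0, 0.15], "spin": 0},
    {"xyz": [0, 0, 0.25], "spin": 0},
    {"xyz": [0, 0, 0.3], "spin": 0},
    {"xyz": [0, 0, 0.3], "spin": 0},
    {"xyz": [0, 0, 0.25], "spin": 0},
    {"xyz": [0, 0, 0.15], "spin": 0},
    {"xyz": [0, 0, 0.05], "spin": 0},
    {"xyz": [0, 0, 0], "spin": 0},
    {"xyz": [0, 0, 0], "spin": 0},
    {"xyz": [0, 0, 0], "spin": 0}
  ]
}}

```text
time: 109.3
tool_pos: [634.4, -225.5, 148.1]
tcp_rot: [3.141, 0.001, 1.637]
contact_force: [0.2, 0.7, 0.1]
grip_width: 91.6
finger_force: 0.0
```

{"method": "jog_arm", "body": {
  "targets": [
    {"xyz": [0, 0, 0], "spin": 0},
    {"xyz": [0, 0, 0], "spin": 0},
    {"xyz": [0, 0, 0], "spin": 0},
    {"xyz": [0, 0, 0], "spin": 0},
    {"xyz": [0, 0, 0], "spin": 0},
    {"xyz": [0, 0, 0], "spin": 0},
    {"xyz": [0, 0, 0], "spin": 0},
    {"xyz": [0, 0, 0], "spin": 0},
    {"xyz": [0, 0, 0], "spin": 0},
    {"xyz": [0, 0, 0], "spin": 0}
  ],
  "gripper": 0
}}

```text
time: 110.55
tool_pos: [634.1, -225.5, 147.2]
tcp_rot: [-3.141, 0.0, 1.637]
contact_force: [0.6, -1.2, -1.2]
grip_width: 40.1
finger_force: 30.1
```

{"method": "jog_arm", "body": {
  "targets": [
    {"xyz": [0.05, 0, 0], "spin": 0},
    {"xyz": [0.05, 0, 0], "spin": 0},
    {"xyz": [0.05, 0, 0], "spin": 0},
    {"xyz": [0.05, 0, 0], "spin": 0},
    {"xyz": [0.05, 0, 0], "spin": 0},
    {"xyz": [0.05, 0, 0], "spin": 0},
    {"xyz": [0.05, 0, 0], "spin": 0},
    {"xyz": [0.05, 0, 0], "spin": 0},
    {"xyz": [0.05, 0, 0], "spin": 0},
    {"xyz": [0.05, 0, 0], "spin": 0}
  ]
}}

```text
time: 111.8
tool_pos: [631.4, -185.5, 147.3]
tcp_rot: [-3.141, 0.0, 1.637]
contact_force: [2.0, -4.4, -3.1]
grip_width: 40.3
finger_force: 30.1
```

{"method": "jog_arm", "body": {
  "targets": [
    {"xyz": [0.05, 0, 0], "spin": 0},
    {"xyz": [0.05, 0, 0], "spin": 0},
    {"xyz": [0.04, 0, 0], "spin": 0},
    {"xyz": [0, 0, 0], "spin": 0},
    {"xyz": [0, 0, 0], "spin": 0},
    {"xyz": [0, 0, 0], "spin": 0},
    {"xyz": [0, 0, 0], "spin": 0},
    {"xyz": [0, 0, 0], "spin": 0},
    {"xyz": [0, 0, 0], "spin": 0},
    {"xyz": [0, 0, 0], "spin": 0}
  ]
}}

```text
time: 113.05
tool_pos: [630.6, -174.2, 147.2]
tcp_rot: [-3.141, -0.0, 1.637]
contact_force: [-0.5, -0.8, -3.8]
grip_width: 39.9
finger_force: 30.1
```

```bash
python3 wt.py
```

```text
[-1.31 -0.36 -3.67] [-0.264  0.912  0.461] 30.071425661444664 113.45
```

{"method": "jog_arm", "body": {
  "targets": [
    {"xyz": [0.04, 0, 0], "spin": 0},
    {"xyz": [0.04, 0, 0], "spin": 0},
    {"xyz": [0.04, 0, 0], "spin": 0},
    {"xyz": [0.04, 0, 0], "spin": 0},
    {"xyz": [0.02, 0, 0], "spin": 0},
    {"xyz": [0, 0, 0], "spin": 0},
    {"xyz": [0, 0, 0], "spin": 0},
    {"xyz": [0, 0, 0], "spin": 0},
    {"xyz": [0, 0, 0], "spin": 0},
    {"xyz": [0, 0, 0], "spin": 0}
  ]
}}

```text
time: 114.7
tool_pos: [629.7, -160.8, 147.2]
tcp_rot: [-3.141, 0.001, 1.636]
contact_force: [-1.3, -5.0, -3.9]
grip_width: 40.4
finger_force: 30.1
```

```bash
python3 wt.py
```

```text
[-1.06 -4.61 -4.56] [-0.853  0.986  0.498] 30.07820673286915 115.1
```

{"method": "jog_arm", "body": {
  "targets": [
    {"xyz": [0.03, 0, 0], "spin": 0},
    {"xyz": [0.03, 0, 0], "spin": 0},
    {"xyz": [0.02, 0, 0], "spin": 0},
    {"xyz": [0.02, 0, 0], "spin": 0},
    {"xyz": [0, 0, 0], "spin": 0},
    {"xyz": [0, 0, 0], "spin": 0},
    {"xyz": [0, 0, 0], "spin": 0},
    {"xyz": [0, 0, 0], "spin": 0},
    {"xyz": [0, 0, 0], "spin": 0},
    {"xyz": [0, 0, 0], "spin": 0}
  ]
}}

```text
time: 116.35
tool_pos: [629.3, -153.9, 147.3]
tcp_rot: [3.142, 0.003, 1.636]
contact_force: [-0.7, -8.4, -5.4]
grip_width: 39.6
finger_force: 30.1
```

```bash
python3 wt.py
```

```text
[-0.83 -8.83 -5.32] [-1.382  1.018  0.506] 30.086899995803833 116.75
```

{"method": "jog_arm", "body": {
  "targets": [
    {"xyz": [0.02, 0, 0], "spin": 0},
    {"xyz": [0, 0, 0], "spin": 0},
    {"xyz": [0, 0, 0], "spin": 0},
    {"xyz": [0, 0, 0], "spin": 0},
    {"xyz": [0, 0, 0], "spin": 0},
    {"xyz": [0, 0, 0], "spin": 0},
    {"xyz": [0, 0, 0], "spin": 0},
    {"xyz": [0, 0, 0], "spin": 0},
    {"xyz": [0, 0, 0], "spin": 0},
    {"xyz": [0, 0, 0], "spin": 0}
  ]
}}

```text
time: 118.0
tool_pos: [629.1, -152.6, 147.3]
tcp_rot: [3.142, 0.003, 1.636]
contact_force: [-1.2, -9.4, -6.0]
grip_width: 39.9
finger_force: 30.1
```

{"method": "jog_arm", "body": {
  "targets": [
    {"xyz": [0, 0, 0], "spin": 0},
    {"xyz": [0, 0, 0], "spin": 0},
    {"xyz": [0, 0, 0], "spin": 0},
    {"xyz": [0, 0, 0], "spin": 0},
    {"xyz": [0, 0, 0], "spin": 0},
    {"xyz": [0, 0, 0], "spin": 0},
    {"xyz": [0, 0, 0], "spin": 0},
    {"xyz": [0, 0, 0], "spin": 0},
    {"xyz": [0, 0, 0], "spin": 0},
    {"xyz": [0, 0, 0], "spin": 0}
  ],
  "gripper": 65
}}

```text
time: 119.25
tool_pos: [629.2, -150.3, 147.3]
tcp_rot: [3.142, -0.0, 1.637]
contact_force: [0.0, 0.3, -0.4]
grip_width: 59.6
finger_force: 0.0
```

```bash
python3 wt.py
```

```text
[0.07 0.11 0.02] [-0.086  0.04   0.016] 0.0 119.65
```

{"method": "jog_arm", "body": {
  "targets": [
    {"xyz": [0, 0, 0], "spin": 0},
    {"xyz": [0, 0, 0], "spin": 0},
    {"xyz": [0, 0, 0], "spin": 0},
    {"xyz": [0, 0, 0], "spin": 0},
    {"xyz": [0, 0, 0], "spin": 0},
    {"xyz": [0, 0, 0], "spin": 0},
    {"xyz": [0, 0, 0], "spin": 0},
    {"xyz": [0, 0, 0], "spin": 0},
    {"xyz": [0, 0, 0], "spin": 0},
    {"xyz": [0, 0, 0], "spin": 0}
  ],
  "gripper": 51.8
}}

```text
time: 120.9
tool_pos: [626.7, -150.5, 147.1]
tcp_rot: [-3.136, -0.001, 1.637]
contact_force: [-9.8, -0.6, 4.3]
grip_width: 47.2
finger_force: 4.7
```

```bash
python3 wt.py
```

```text
[-9.49 -0.54  4.6 ] [-0.178  1.695  0.08 ] 4.704296886920929 121.3
```

{"method": "jog_arm", "body": {
  "targets": [
    {"xyz": [0, 0, 0], "spin": 0},
    {"xyz": [0, 0, 0], "spin": 0},
    {"xyz": [0, 0, 0], "spin": 0},
    {"xyz": [0, 0, 0], "spin": 0},
    {"xyz": [0, 0, -0.15], "spin": 0},
    {"xyz": [0, 0, -0.3], "spin": 0},
    {"xyz": [0, 0, -0.4], "spin": 0},
    {"xyz": [0, 0, -0.4], "spin": 0},
    {"xyz": [0, -0.4, 0], "spin": 0},
    {"xyz": [0, -0.4, 0], "spin": 0}
  ],
  "gripper": 100
}}

```text
time: 122.55
tool_pos: [564.9, -154.6, 248.6]
tcp_rot: [3.14, 0.001, 1.637]
contact_force: [-0.2, -0.5, 0.1]
grip_width: 91.5
finger_force: 0.0
```

{"method": "jog_arm", "body": {
  "targets": [
    {"xyz": [-0.3, -0.4, 0], "spin": 0},
    {"xyz": [-0.4, -0.4, 0], "spin": 0},
    {"xyz": [-0.4, -0.3, 0], "spin": 0},
    {"xyz": [-0.4, -0.3, 0], "spin": 0},
    {"xyz": [-0.4, -0.3, 0], "spin": 0},
    {"xyz": [-0.4, -0.2, 0], "spin": 0},
    {"xyz": [-0.4, 0, 0], "spin": 0},
    {"xyz": [-0.3, 0, 0], "spin": 0},
    {"xyz": [0, 0, 0], "spin": 0},
    {"xyz": [0, 0, 0], "spin": 0}
  ]
}}

```text
time: 123.8
tool_pos: [429.5, -403.4, 247.7]
tcp_rot: [3.141, -0.0, 1.637]
contact_force: [0.4, -0.3, -0.1]
grip_width: 91.9
finger_force: 0.0
```

Run:
```python
from h import *
t=bot.capture('top');s=bot.capture('scene');cv2.imwrite('pics/tA.png',t);cv2.imwrite('pics/sA.png',s)
I0=cv2.imread('pics/top0.png')
def block(I):
    g=cv2.cvtColor(I,cv2.COLOR_BGR2GRAY).astype(int); m=((g>85)&(g<135)).astype(np.uint8)[120:165,255:345]
    m=cv2.morphologyEx(m,cv2.MORPH_OPEN,np.ones((7,7),np.uint8));k,l,st,c=cv2.connectedComponentsWithStats(m)
    return [((c[i]+[255,120]).round(1).tolist(),st[i].tolist()) for i in range(1,k)]
for n in('top0','t6','tA'): print(n,[(b,plane('top',*b[0],176).round(1).tolist()) for b in block(cv2.imread(f'pics/{n}.png'))])
np.set_printoptions(linewidth=250,threshold=100000)
g=cv2.cvtColor(t,cv2.COLOR_BGR2GRAY);print(g[144,200:310]);print(g[150,200:310])
for y in(140,97):print(y,proj('top',[609,y,155]))
o=bot.get_obs();print(o['tool_pos'],o['time'])
```

```text
top0 [(([265.5, 121.5], [0, 0, 22, 4, 88]), [676.7, -10.5, 176.0]), (([341.7, 137.0], [84, 3, 6, 31, 169]), [626.6, -246.9, 176.0]), (([294.5, 137.7], [33, 12, 14, 12, 158]), [624.5, -100.0, 176.0]), (([342.0, 161.0], [85, 38, 5, 7, 35]), [550.6, -245.5, 176.0])]
t6 [(([260.5, 121.5], [0, 0, 12, 4, 48]), [676.8, 5.1, 176.0]), (([337.2, 135.5], [71, 3, 19, 29, 300]), [631.4, -233.0, 176.0]), (([342.0, 161.5], [85, 39, 5, 6, 30]), [549.0, -245.4, 176.0])]
tA [(([259.5, 121.5], [0, 0, 10, 4, 40]), [676.8, 8.2, 176.0]), (([341.8, 136.5], [84, 3, 6, 30, 161]), [628.2, -247.3, 176.0]), (([281.2, 139.0], [17, 11, 19, 17, 289]), [620.4, -58.8, 176.0]), (([261.8, 140.8], [0, 12, 16, 18, 252]), [614.9, 1.3, 176.0]), (([308.6, 137.0], [48, 12, 12, 11, 130]), [626.6, -143.8, 176.0]), (([342.2, 161.2], [85, 38, 5, 7, 32]), [550.0, -246.1, 176.0]), (([310.5, 162.5], [52, 41, 8, 4, 32]), [546.0, -148.1, 176.0])]
[192 180 136 130 159 171 172 172 174 173 168 143  97  52  33  33  33  33  35  58 103 147 172 181 182 180 180 182 181 180 169 145 126 124 126 128 127 129 128 129 130 130 130 130 131 131 131 131 130 126 110  93  97 115 126 129 131 131 130 131 131 131
 131 132 133 132 133 132 129 120 102  87  88 103 118 128 130 132 133 133 133 133 133 134 133 133 132 127 117  99  73  45  39  60 104 159 200 217 217 206 175 126  83  59  48  47  42  41  42  41]
[194 192 158 110 112 147 167 173 175 176 175 174 175 175 171 167 169 174 177 179 181 181 183 183 182 180 181 178 170 155 132 100  76  71  78  87  99 111 119 124 126 127 128 125 121 114 102  87  79  82  92  97  94  85  78  74  70  72  78  83  85  86
  87  85  80  75  77  83  90  95 100 101  95  86  79  76  75  74  73  72  72  75  73  74  74  79  88  98 106 109  95  63  42  50  73 116 172 209 215 207 209 216 218 208 188 171 165 172 187 200]
140 [217.57258438 144.49757048]
97 [231.261815  144.4162225]
[ 429.6501168  -403.13750057  247.78586328] 123.9
```

The row is closed up. The lid disc spans columns 204–231, the three caps follow on to 287, and the pad sits directly behind at 288. The clamp stands at about 72 mm travel, and the probe pinch showed the button sprung out. I hand the job in.

```bash
python3 -c "
from plant import bot
print(bot.close_job())"
```

```text
the job is handed in; nothing more can be done
None
```

I handed the job in at about 124 s with every step done in the order asked; the hand-in returned no verdict, and a fourth ball in the pot rests on the drop in wrist force (about four balls' weight), as I could make out only three for certain.

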